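Punch the locating marks on a batch of coupons for the microscope

TASK

Lay every coupon of today's batch flat in the marking-jig nest of its colour, painted end towards the rail, sliding the punch head aside where it is in the way. When all are in, work along the row from the park end (red, yellow, green, black, skipping empty nests): slide the head over each coupon and press the punch straight down inside the blue spot until its spring snaps. Finish with the head slid back to its park stop and every coupon lying in its nest (lay back any that gets knocked out), and leave the other things on the desk alone.

Things in the scene. Friction and masses are not known exactly. Their poses are not given: they have to be found in the camera images.
- jig: The marking jig: a grey base plate 180 (x) x 425 (y) x 12 mm (jig x -65 to 115 mm, y -152 to 272 mm) with four nests in a row and a rail along the row. Origin: underside, below the middle of the row of nests; x points from the nests towards the rail, y along the rail towards the park end, z up. The rail beam is 40 mm wide, centred at x = +90 mm, its top 60 mm above the desk (profile rail to 72 mm). It stands on the desk, fixed, at a different place and a small yaw each time.
- nest_red (a point): Middle of the floor of the nest with the red tag in front of it (14 x 26 mm, at jig x = -50 mm) (floor 12 mm above the desk, axes as the jig's), number 1 of the row counted from the park end, at jig (0, 93) mm. Each nest is a 65 x 35 mm compartment (long side along jig x) inside 4 mm high, 6 mm wide walls; the walls are cut away along the middle 33 mm of both long sides so that fingers fit. Neighbouring nests are 62 mm apart.
- nest_yellow (a point): Middle of the floor of the nest with the yellow tag in front of it (14 x 26 mm, at jig x = -50 mm) (floor 12 mm above the desk, axes as the jig's), number 2 of the row counted from the park end, at jig (0, 31) mm. Each nest is a 65 x 35 mm compartment (long side along jig x) inside 4 mm high, 6 mm wide walls; the walls are cut away along the middle 33 mm of both long sides so that fingers fit. Neighbouring nests are 62 mm apart.
- nest_green (a point): Middle of the floor of the nest with the green tag in front of it (14 x 26 mm, at jig x = -50 mm) (floor 12 mm above the desk, axes as the jig's), number 3 of the row counted from the park end, at jig (0, -31) mm. Each nest is a 65 x 35 mm compartment (long side along jig x) inside 4 mm high, 6 mm wide walls; the walls are cut away along the middle 33 mm of both long sides so that fingers fit. Neighbouring nests are 62 mm apart.
- nest_black (a point): Middle of the floor of the nest with the black tag in front of it (14 x 26 mm, at jig x = -50 mm) (floor 12 mm above the desk, axes as the jig's), number 4 of the row counted from the park end, at jig (0, -93) mm. Each nest is a 65 x 35 mm compartment (long side along jig x) inside 4 mm high, 6 mm wide walls; the walls are cut away along the middle 33 mm of both long sides so that fingers fit. Neighbouring nests are 62 mm apart.
- coupon_red: Steel test coupon 60 (x) x 30 (y) x 8 mm, 110 g, loose, origin at the centre of its underside. The last 12 mm at its +x end are painted red; on its top face is a blue layout spot. None if it is not part of today's batch.
- coupon_red_spot (a point): Centre of the blue layout spot (10 mm across) on top of the coupon painted red: 10 mm from its middle, away from the painted end (coupon -10, 0, 8 mm). None if absent.
- coupon_yellow: Steel test coupon 60 (x) x 30 (y) x 8 mm, 110 g, loose, origin at the centre of its underside. The last 12 mm at its +x end are painted yellow; on its top face is a blue layout spot. None if it is not part of today's batch.
- coupon_yellow_spot (a point): Centre of the blue layout spot (10 mm across) on top of the coupon painted yellow: 10 mm from its middle, away from the painted end (coupon -10, 0, 8 mm). None if absent.
- coupon_green: Steel test coupon 60 (x) x 30 (y) x 8 mm, 110 g, loose, origin at the centre of its underside. The last 12 mm at its +x end are painted green; on its top face is a blue layout spot. None if it is not part of today's batch.
- coupon_green_spot (a point): Centre of the blue layout spot (10 mm across) on top of the coupon painted green: 10 mm from its middle, away from the painted end (coupon -10, 0, 8 mm). None if absent.
- coupon_black: Steel test coupon 60 (x) x 30 (y) x 8 mm, 110 g, loose, origin at the centre of its underside. The last 12 mm at its +x end are painted black; on its top face is a blue layout spot. None if it is not part of today's batch.
- coupon_black_spot (a point): Centre of the blue layout spot (10 mm across) on top of the coupon painted black: 10 mm from its middle, away from the painted end (coupon -10, 0, 8 mm). None if absent.
- head (a joint): Where the punch head stands along the rail, m: 0 = against its stop at the park end (jig +y end), growing towards the other end (jig -y), range 0 to 0.320; the punch axis stands at jig x = -10 mm, y = 213 mm minus this value. The punch stands over the spot line of the red, yellow, green and black nest at 0.120, 0.182, 0.244 and 0.306. Held only by about 2.5 N of friction. The head's arm crosses the row 84 to 108 mm above the desk.
- slide_grip (a point): Middle of the head's slide grip, an upright black block 26 (jig x) x 14 (jig y) mm, 32 mm tall, standing on the head's arm over the rail; this point is 126 mm above the desk, its top at 140 mm. Moves with the head, 100 mm in jig x from the punch axis.
- punch (a joint): How far the punch barrel has been pressed down in its guide, m: 0 = up (a return spring of 3 to 5 N brings it back), 0.022 = down on its stop. The tip meets a coupon lying in a nest at about 0.014.
- punch_cap (a point): Top centre of the punch's red mushroom cap, 30 mm across; 163 mm above the desk when up. It lies on the punch axis, straight above the brass tip, whose point is 34 mm above the desk when up (14 mm over a coupon in a nest). Press here, straight down. The bush around the barrel is 34 mm across, its top 108 mm above the desk.
- hammer (a joint): The hidden hammer inside the barrel, m: 0 while cocked; when the spring snaps it jumps to 0.004 and stays there while the punch is held down; it cocks itself again as the punch comes up. After the tip meets a coupon in a nest (punch joint 0.014) the force at the cap climbs from about 6 to 18 or 19 N; there, at about 0.0205 of the punch joint, the spring snaps, the barrel gives way by about 1 mm and the force falls by about a third.
- hammer_mid (a point): A point on the hidden hammer, inside the barrel on the punch axis, 105 mm above the desk when the punch is up and cocked; it goes down with the barrel and jumps 4 mm up in it at the snap. Not visible.
- pen_pot: Bystander: black pen pot 76 mm across, 90 mm tall, pens to 155 mm; origin under its centre.
- oil_bottle: Bystander: small amber bottle 32 mm across, 75 mm tall; origin under its centre.
- caliper: Bystander: caliper lying flat, 200 mm long along its y, jaws to +x, up to 14 mm high; origin under its middle.
- specimen_puck: Bystander: black mounted specimen 30 mm across, 18 mm tall; origin under its centre.
- loupe: Bystander: black loupe 38 mm across, 34 mm tall; origin under its centre.
Mind the look-alikes: they are no part of the job. Leave any pink look-alike of the coupon_black alone.

How it is judged:
By the outcome, as a careful person would: the job done as asked, in the order asked, and still so for the second after the job is handed in, with the robot touching nothing.
Of coupon_red, coupon_yellow, coupon_green, coupon_black only 2 to 4 are there at a start; the rules pass over those that are not, and their reading is None.
At some moment in a run one of coupon_red, coupon_yellow, coupon_green, coupon_black may be knocked a few centimetres aside while the robot is not near it.
It also fails if it takes over 210 s, if anything falls off the work surface, if the arm or the gripper's body presses on something with over 40 N, if the wrist force passes 120 N, or if a joint passes its speed limit or range.

ROBOT

A 7-joint arm with a two-finger parallel gripper is mounted at the origin on the work surface. World frame = base frame: x ahead of the robot, y to its left, z up, the work surface at z = 0. Lengths are in m, angles in rad, forces in N, time in s.
With the tool pointing down it reaches from about 0.425 to 0.925 m from the base axis. Payload 6.8 kg.
Tool frame: the origin (TCP) lies midway between the tips of the shut fingers; the grasp point (between the pads) lies 19 mm behind it; z points along the fingers, y is the line along which they close (so a half turn about z gives the same grasp; the last joint's range is limited). The gripper opens to 88 mm and grips with 3 to 60 N. Pads are 20 mm wide; open, the fingers measure 115 mm over their backs; the gripper's body (75 mm by 178 mm) begins 61 mm behind the grasp point.
Start: joints at [1.143, 0.477, 0.022, 1.555, -0.011, 1.109, -0.083], TCP at [0.212, -0.641, 0.223] pointing down, gripper open.
Joint ranges: [-2.96, 2.96], [-0.34, 2.1], [-1.41, 1.46], [0.24, 2.44], [-1.37, 4.51], [0.17, 1.92], [-2.96, 2.96]. Speed limits (rad/s): [2.39, 2.39, 3.14, 3.14, 3.14, 3.14, 3.14].

INTERFACE

Orientations are given as a rotation vector (axis times angle).
In Python, from workcell import monitor, imaging, sign_off gives the robot as it stands.
- The arm moves only by the tool apply_moves, never from a script. Its argument "series" is a list of rows, each a list of 7 numbers: the shift along the tool's x, y, z in m, then the turn, a rotation vector about the tool's x, y, z in degrees, then the finger opening in m, from 0 to 0.0878. In form: [[dx, dy, dz, rx, ry, rz, fingers], ...]. A call has 1 to 12 rows; each row shifts and turns the commanded pose from where the row before left it, along the tool's axes as they then stand; what a row does not reach is not made up. A row lasts 1/10 s, in which the tool goes at most 50 mm and 8.59 degrees, less where a joint would pass 70% of its speed; a pose out of reach is approached as far as the arm can. A call with a gripper value outside its range is refused whole. The fingers move at their own pace and stop on an object; "grip_force" is the grip in N (left out, the last holds). Time passes only in rows, so rows that do not move let the fingers close. It gives the time, the measured TCP pose, the force, the opening and the grip force at its end, in the units of the state.
- monitor.observe(): the state, without advancing time (a new reading comes with each control period).
- imaging.capture(name): name is "scene" or "top"; returns (picture, depth): 420x560x3 uint8, red, green, blue; 420x560 float32, m along the optical axis (not along the pixel's ray), 0 where there is no reading.
- imaging.camera_params(name): a dict with "fx", "fy", "cx", "cy" (pixels), "extrinsics" (4x4, takes a point from camera to world coordinates). Camera axes: x right, y down, z forward; pixel columns grow to the right and rows downward; lengths in m; the calibration is good to about 2 mm. A picture is of the moment at which its call begins. camera_params takes no time and is no camera call.
- sign_off(): hands the job in; it is judged then, once.
The state is a dict: "clock": time; "joint_positions": joint angles; "joint_vel": joint speeds; "tau": joint torques, N m; "position": TCP position; "orientation": TCP orientation; "force": force on the tool from outside, world axes, zero at the start; "ft_torque": the same for the moment, N m; "grip_width": finger opening in m; "finger_force": force on a finger pad.
Only numpy, scipy, OpenCV 4.12 (cv2) and the standard library are available. Lean on these libraries where they do the work, as an engineer would, in place of code of your own. Each camera call takes 0.05 s, during which the arm holds its last target. There are 200 camera calls.

## Working session

There is one attempt and no reset: what is moved stays moved. The work goes in short steps, Python scripts to look and compute and a tool call to move; the robot and the scene stay as the last step left them, time stands still between calls to the robot, and variables do not carry over. Pictures are saved under pics/ and viewed, at most 14 in all, crops included, and the job is handed in when it is done.

Besides the shell and the picture viewer there is one more tool, called after "Emit:" by a JSON object that holds its "op" and its "data", one argument or row to a line. apply_moves: Moves the arm, as the interface text tells. Its arguments: {"type":"object","properties":{"series":{"type":"array","items":{"type":"array","items":{"type":"number"}}},"grip_force":{"type":"number"}},"required":["series"]}

```bash
mkdir -p pics; ls
python3 - <<'E'
from workcell import monitor, imaging
import cv2, numpy as np
s=monitor.observe(); print({k:np.round(v,3).tolist() for k,v in s.items()})
for n in("scene","top"):
    p,d=imaging.capture(n); c=imaging.camera_params(n); print(n,c)
    np.savez(f"{n}0.npz",p=p,d=d)
    cv2.imwrite(f"pics/{n}0.png",cv2.resize(p[:,:,::-1],(800,600),interpolation=cv2.INTER_CUBIC))
E
```

```text
pics
{'clock': 0.0, 'joint_positions': [1.143, 0.478, 0.022, 1.556, -0.012, 1.109, -0.083], 'joint_vel': [-0.001, -0.0, 0.0, -0.002, -0.001, -0.0, 0.001], 'tau': [-0.001, -58.285, 1.534, -27.261, -0.054, 0.017, 0.0], 'position': [0.212, -0.64, 0.222], 'orientation': [-3.1, -0.5, 0.001], 'force': [0.885, 0.129, 0.035], 'ft_torque': [-0.018, 0.015, 0.019], 'finger_force': 0.0, 'grip_width': 0.088}
scene {'fx': 499.1636599085146, 'fy': 499.1636599085146, 'cx': 270.8839551505026, 'cy': 210.49277828351936, 'extrinsics': array([[ 0.6863507 ,  0.51940631, -0.50905776,  1.2475438 ],
       [ 0.72714052, -0.503339  ,  0.46681529, -0.54865502],
       [-0.01376182, -0.69055553, -0.72314845,  1.04159242],
       [ 0.        ,  0.        ,  0.        ,  1.        ]])}
top {'fx': 379.9414915769949, 'fy': 379.9414915769949, 'cx': 281.47786466202064, 'cy': 206.88017546535215, 'extrinsics': array([[ 0.03683249, -0.96891672,  0.24462986,  0.32299736],
       [-0.99931594, -0.03489856,  0.01223683,  0.04711125],
       [-0.00331924, -0.24491323, -0.96953932,  1.1730313 ],
       [ 0.        ,  0.        ,  0.        ,  1.        ]])}
```

View pics/scene0.png

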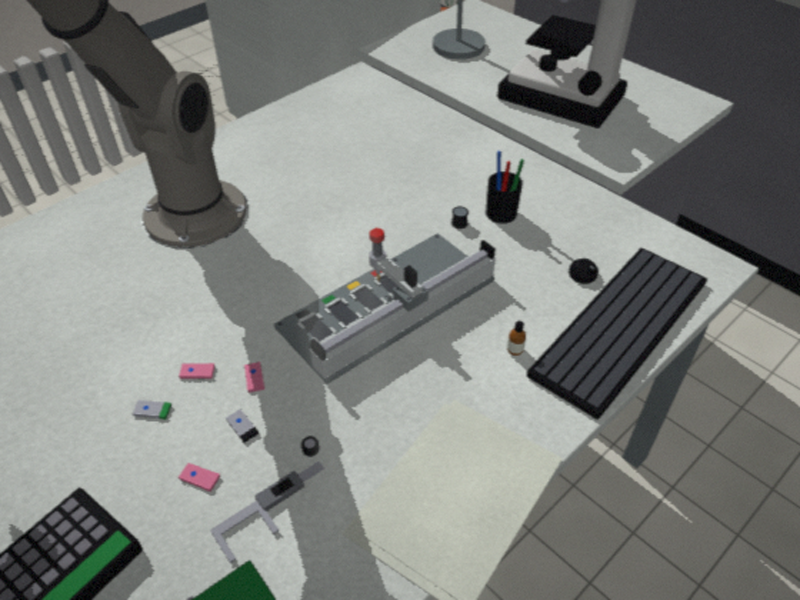

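View pics/top0.png

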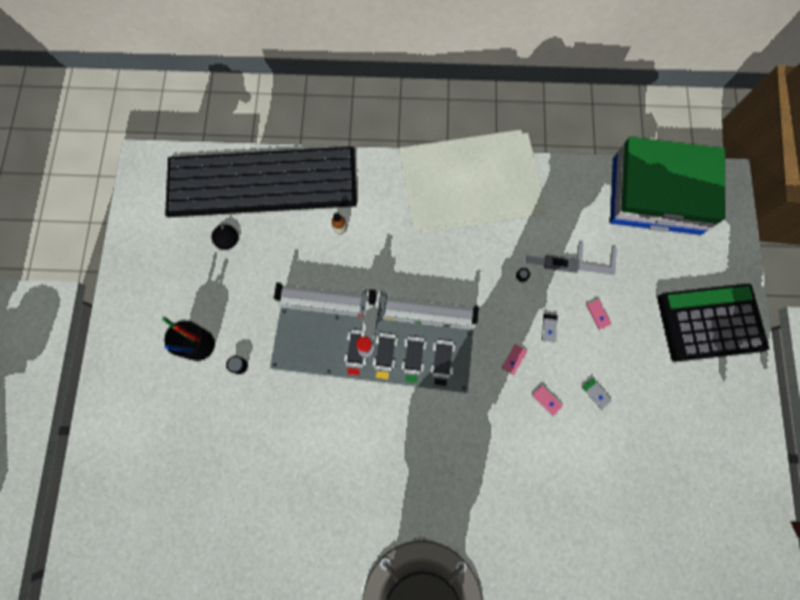

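The batch looks like green (scene px 152,409) and black (242,425); the three all-pink ones are decoys. I'll rectify crops of both areas to confirm that and measure.

```bash
cat > h.py <<'E'
import numpy as np, cv2
from workcell import monitor, imaging
from scipy.spatial.transform import Rotation as R
def cam(n):
    c=imaging.camera_params(n); K=np.array([[c['fx'],0,c['cx']],[0,c['fy'],c['cy']],[0,0,1]]); return K,np.array(c['extrinsics'])
def proj(n,P):
    K,E=cam(n); P=np.atleast_2d(P); q=(P-E[:3,3])@E[:3,:3]@K.T; return q[:,:2]/q[:,2:]
def onplane(n,uv,z):
    K,E=cam(n); uv=np.atleast_2d(uv); d=np.c_[uv,np.ones(len(uv))]@np.linalg.inv(K).T@E[:3,:3].T
    return E[:3,3]+d*((z-E[2,3])/d[:,2:])
def ortho(n,p,z,x0,x1,y0,y1,mm):
    "rectified: rows = x decreasing, cols = y decreasing"
    xs=np.arange(x1,x0,-mm/1000); ys=np.arange(y1,y0,-mm/1000); X,Y=np.meshgrid(xs,ys,indexing='ij')
    uv=proj(n,np.c_[X.ravel(),Y.ravel(),np.full(X.size,z)]).astype(np.float32)
    return cv2.remap(p,uv[:,0].reshape(X.shape),uv[:,1].reshape(X.shape),cv2.INTER_CUBIC)
def cloud(n,d):
    K,E=cam(n); v,u=np.mgrid[:d.shape[0],:d.shape[1]]
    q=np.dstack([(u-K[0,2])/K[0,0]*d,(v-K[1,2])/K[1,1]*d,d]); return q@E[:3,:3].T+E[:3,3]
def yaw():
    m=R.from_rotvec(monitor.observe()['orientation']).as_matrix(); return np.arctan2(m[1,0],m[0,0]), m[:,2]
def tool(dx,dy,psi): return dx*np.cos(psi)+dy*np.sin(psi), dx*np.sin(psi)-dy*np.cos(psi)
E
python3 - <<'E'
from h import *
for n in("scene","top"):
    f=np.load(n+"0.npz"); p,d=f['p'],f['d']; W=cloud(n,d); hsv=cv2.cvtColor(p,cv2.COLOR_RGB2HSV)
    H,S,V=[hsv[...,i].astype(int) for i in range(3)]
    for c,m in dict(red=((H<8)|(H>174))&(S>150)&(V>70),yellow=(H>18)&(H<32)&(S>130)&(V>90),green=(H>50)&(H<75)&(S>120),blue=(H>105)&(H<128)&(S>110)&(V>50),pink=(H>155)&(H<176)&(S>70)).items():
        k,l,st,ce=cv2.connectedComponentsWithStats(m.astype(np.uint8))
        for i in range(1,k):
            if 4<=st[i,4]<600:
                w=np.median(W[l==i],0)
                if w[0]<.95: print(n,c,st[i,4],ce[i].round(1),w.round(3),onplane(n,ce[i],.008).round(4)[0,:2],onplane(n,ce[i],.012).round(4)[0,:2])
f=np.load("top0.npz");g=np.load("scene0.npz")
a=ortho("top",f['p'],.008,.40,.72,-.45,-.15,.8);b=ortho("scene",g['p'],.008,.40,.72,-.45,-.15,.8)
cv2.imwrite("pics/coup.png",np.hstack([a,b])[:,:,::-1])
a=ortho("top",f['p'],.012,.36,.62,-.12,.34,1.15);b=ortho("scene",g['p'],.012,.36,.62,-.12,.34,1.15)
cv2.imwrite("pics/jig.png",np.vstack([a,b])[:,:,::-1]); print(a.shape)
E
```

```text
scene red 43 [353.3 125.8] [0.504 0.485 0.103] [0.4253 0.5939] [0.4285 0.5895]
scene red 48 [264.  163.3] [0.487 0.126 0.162] [0.3555 0.2439] [0.359  0.2408]
scene yellow 25 [246.6 199.3] [0.441 0.096 0.012] [0.4376 0.0986] [0.4408 0.0961]
scene green 48 [360.2 128. ] [0.513 0.508 0.087] [0.4496 0.6011] [0.4527 0.5967]
scene green 20 [229.5 209. ] [0.438 0.033 0.013] [0.4328 0.0371] [0.4359 0.0349]
scene green 48 [115.  287.2] [ 0.442 -0.345  0.007] [ 0.4413 -0.3453] [ 0.4444 -0.3461]
scene blue 56 [348.9 122.9] [0.471 0.501 0.086] [0.4042 0.5958] [0.4074 0.5913]
scene blue 4 [133.5 258.5] [ 0.396 -0.261  0.009] [ 0.3952 -0.2615] [ 0.3985 -0.2626]
scene blue 5 [176.8 259.4] [ 0.476 -0.181  0.006] [ 0.4771 -0.1809] [ 0.4801 -0.1823]
scene blue 8 [101.9 284.9] [ 0.413 -0.366  0.009] [ 0.4119 -0.3654] [ 0.4152 -0.3661]
scene blue 9 [166.7 293.9] [ 0.548 -0.262  0.007] [ 0.548  -0.2631] [ 0.5507 -0.2642]
scene blue 7 [135. 331.] [ 0.583 -0.377  0.009] [ 0.5821 -0.3768] [ 0.5847 -0.3774]
scene pink 5 [404.8  79. ] [0.39  0.925 0.029] [0.3717 0.9583] [0.3751 0.9524]
scene pink 5 [351. 129.
[... 1106 characters left out ...]
.7934 -0.5763]
top blue 6 [384.5 232. ] [ 0.548 -0.261  0.009] [ 0.548  -0.2611] [ 0.5472 -0.2601]
top blue 38 [122.2 243.7] [0.468 0.502 0.112] [0.482  0.5495] [0.4815 0.5478]
top blue 4 [358.5 253.5] [ 0.478 -0.18   0.007] [ 0.4781 -0.1796] [ 0.4776 -0.1788]
top blue 8 [420.1 277.9] [ 0.411 -0.363  0.009] [ 0.4113 -0.3643] [ 0.411  -0.3629]
top blue 4 [385.5 282.5] [ 0.394 -0.259  0.01 ] [ 0.3937 -0.2596] [ 0.3935 -0.2585]
top pink 173 [418.7 219.4] [ 0.592 -0.368  0.009] [ 0.592  -0.3693] [ 0.5911 -0.3678]
top pink 175 [359.9 250.9] [ 0.486 -0.184  0.009] [ 0.4863 -0.1841] [ 0.4857 -0.1833]
top pink 193 [382.6 279.4] [ 0.404 -0.25   0.009] [ 0.4025 -0.2512] [ 0.4023 -0.2502]
(227, 400, 3)
```

View pics/coup.png

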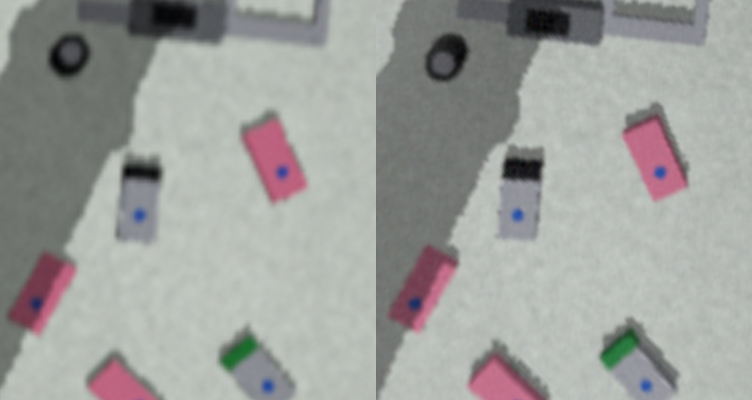

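View pics/jig.png

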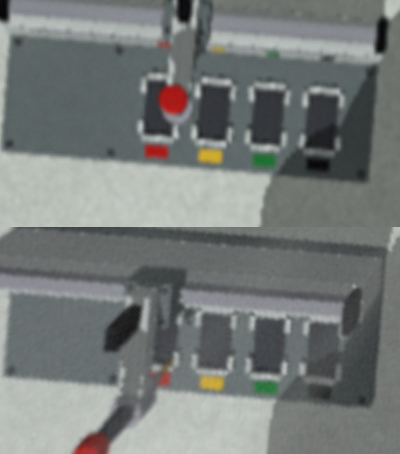

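Run:
```python
from h import *
from scipy.optimize import minimize
from scipy.ndimage import map_coordinates, gaussian_filter
X,Y=np.meshgrid(np.arange(-45,45.1,1.)/1e3,np.arange(-30,30.1,1.)/1e3,indexing='ij')
a,b=abs(X),abs(Y)
wall=(a<.0385)&(b<.0235)&~((a<.0325)&(b<.0175))&~((a<.0165)&(b<.0235))
T=wall-wall.mean()
for n,ys in(("top",(.031,-.031,-.093)),("scene",(.031,-.031,-.093))):
    f=np.load(n+"0.npz"); p=f['p']; g=cv2.cvtColor(p,cv2.COLOR_RGB2GRAY).astype(float); g-=cv2.GaussianBlur(g,(0,0),8); g=gaussian_filter(g,.6)
    def s(v):
        x0,y0,t=v; t=np.radians(t); c,sn=np.cos(t),np.sin(t); r=0
        for y in ys:
            P=np.c_[(x0+c*X-sn*(Y+y)).ravel(),(y0+sn*X+c*(Y+y)).ravel(),np.full(X.size,.016)]
            uv=proj(n,P); i=map_coordinates(g,[uv[:,1],uv[:,0]],order=1); i=i-i.mean(); r+=(T.ravel()*i).sum()/i.std()
        return -r
    best=min((minimize(s,[.488+i,.063+j,-4.9],method='Nelder-Mead',options=dict(initial_simplex=np.array([[.488+i,.063+j,-4.9],[.492+i,.063+j,-4.9],[.488+i,.067+j,-4.9],[.488+i,.063+j,-3.5]]))) for i in(-.004,0,.004) for j in(-.004,0,.004)),key=lambda r:r.fun)
    print(n,best.x,best.fun)
    # coupons: fit 60x30 rectangle vs surroundings by saturation/brightness? spot/paint weighted centroid
    hsv=cv2.cvtColor(p,cv2.COLOR_RGB2HSV).astype(int)
    for nm,c0,y0 in(("black",(.558,-.262),-4),("green",(.4196,-.3585),38)):
        Q=ortho(n,p,.008,c0[0]-.05,c0[0]+.05,c0[1]-.05,c0[1]+.05,.5); h=cv2.cvtColor(Q,cv2.COLOR_RGB2HSV).astype(int); H,S,V=h[...,0],h[...,1],h[...,2]
        m=dict(blue=(H>105)&(H<128)&(S>90)&(V>40),paint=(V<45) if nm=="black" else (H>50)&(H<75)&(S>110),body=(H>112)&(H<125)&(S>18) )
        for k,mm in m.items():
            kk,l,st,ce=cv2.connectedComponentsWithStats(mm.astype(np.uint8)); i=1+np.argmax(st[1:,4])
            r=cv2.minAreaRect(np.argwhere(l==i)[:,::-1].astype(np.float32))
            print(nm,k,st[i,4]*.25,[round(c0[0]+.05-ce[i][1]*.0005,4),round(c0[1]+.05-ce[i][0]*.0005,4)],"rect",round(c0[0]+.05-r[0][1]*.0005,4),round(c0[1]+.05-r[0][0]*.0005,4),np.array(r[1])*.5,round(r[2],1))
```

```text
Traceback (most recent call last):
  File "h.py", line 7, in proj
    K,E=cam(n); P=np.atleast_2d(P); q=(P-E[:3,3])@E[:3,:3]@K.T; return q[:,:2]/q[:,2:]
        ~~~^^^
  File "h.py", line 5, in cam
    c=imaging.camera_params(n); K=np.array([[c['fx'],0,c['cx']],[0,c['fy'],c['cy']],[0,0,1]]); return K,np.array(c['extrinsics'])
ValueError: time passes only in moves, steps and waits
```

Camera params are probably being called too often, so I'll cache them.

```bash
sed -i 's/^def cam(n):/import functools\n@functools.cache\ndef cam(n):/' h.py
cat > fit.py <<'E'
from h import *
from scipy.optimize import minimize
from scipy.ndimage import map_coordinates, gaussian_filter
X,Y=np.meshgrid(np.arange(-45,45.1,1.)/1e3,np.arange(-30,30.1,1.)/1e3,indexing='ij')
a,b=abs(X),abs(Y)
wall=(a<.0385)&(b<.0235)&~((a<.0325)&(b<.0175))&~((a<.0165)&(b<.0235))
T=wall-wall.mean()
for n,ys in(("top",(.031,-.031,-.093)),("scene",(.031,-.031,-.093))):
    f=np.load(n+"0.npz"); p=f['p']; g=cv2.cvtColor(p,cv2.COLOR_RGB2GRAY).astype(float); g-=cv2.GaussianBlur(g,(0,0),8); g=gaussian_filter(g,.6)
    def s(v):
        x0,y0,t=v; t=np.radians(t); c,sn=np.cos(t),np.sin(t); r=0
        for y in ys:
            P=np.c_[(x0+c*X-sn*(Y+y)).ravel(),(y0+sn*X+c*(Y+y)).ravel(),np.full(X.size,.016)]
            uv=proj(n,P); i=map_coordinates(g,[uv[:,1],uv[:,0]],order=1); i=i-i.mean(); r+=(T.ravel()*i).sum()/i.std()
        return -r
    best=min((minimize(s,[.488+i,.063+j,-4.9],method='Nelder-Mead',options=dict(initial_simplex=np.array([[.488+i,.063+j,-4.9],[.492+i,.063+j,-4.9],[.488+i,.067+j,-4.9],[.488+i,.063+j,-3.5]]))) for i in(-.004,0,.004) for j in(-.004,0,.004)),key=lambda r:r.fun)
    print(n,best.x,best.fun)
    for nm,c0 in(("black",(.558,-.262)),("green",(.4196,-.3585))):
        Q=ortho(n,p,.008,c0[0]-.05,c0[0]+.05,c0[1]-.05,c0[1]+.05,.5); h=cv2.cvtColor(Q,cv2.COLOR_RGB2HSV).astype(int); H,S,V=h[...,0],h[...,1],h[...,2]
        m=dict(blue=(H>105)&(H<128)&(S>90)&(V>40),paint=(V<45) if nm=="black" else (H>50)&(H<75)&(S>110),body=(H>112)&(H<125)&(S>18) )
        for k,mm in m.items():
            kk,l,st,ce=cv2.connectedComponentsWithStats(mm.astype(np.uint8))
            if kk<2: continue
            i=1+np.argmax(st[1:,4])
            r=cv2.minAreaRect(np.argwhere(l==i)[:,::-1].astype(np.float32))
            print(nm,k,st[i,4]*.25,[round(c0[0]+.05-ce[i][1]*.0005,4),round(c0[1]+.05-ce[i][0]*.0005,4)],"rect",round(c0[0]+.05-r[0][1]*.0005,4),round(c0[1]+.05-r[0][0]*.0005,4),np.array(r[1])*.5,round(r[2],1))
E
python3 fit.py
```

```text
top [ 0.48781574  0.06361518 -4.72682257] -3986.9039177482814
black blue 75.5 [np.float64(0.5481), np.float64(-0.2613)] rect 0.5481 -0.2611 [9.19238758 9.5459404 ] 45.0
black paint 182.0 [np.float64(0.5826), np.float64(-0.2627)] rect 0.5825 -0.2628 [26.57536316  7.72829533] 4.3
black body 56.75 [np.float64(0.5436), np.float64(-0.257)] rect 0.5451 -0.2566 [17.06569862  7.97652864] 57.8
green blue 78.25 [np.float64(0.4114), np.float64(-0.364)] rect 0.4116 -0.364 [10.  9.] 90.0
green paint 292.0 [np.float64(0.4379), np.float64(-0.3412)] rect 0.4377 -0.3412 [10.65950203 29.83253479] 50.7
green body 29.75 [np.float64(0.41), np.float64(-0.3583)] rect 0.4103 -0.3585 [11.5  4. ] 90.0
scene [ 0.48976926  0.0610501  -4.39705363] -3390.505495724448
black blue 71.0 [np.float64(0.5481), np.float64(-0.263)] rect 0.548 -0.2629 [9.16787815 9.16787815] 63.4
black paint 344.5 [np.float64(0.5853), np.float64(-0.2667)] rect 0.5854 -0.2671 [27.59633446 13.78429985] 3.2
black body 73.5 [np.float64(0.5482), np.float64(-0.2619)] rect 0.5478 -0.2619 [14.9145956 14.9145956] 38.7
green blue 67.0 [np.float64(0.4117), np.float64(-0.3658)] rect 0.4116 -0.3658 [9.  8.5] 90.0
green paint 373.5 [np.float64(0.4411), np.float64(-0.3448)] rect 0.4413 -0.3449 [12.69538784 32.60371399] 50.0
green body 77.25 [np.float64(0.4121), np.float64(-0.3659)] rect 0.4123 -0.3655 [16.02997589 16.72910118] 2.9
```

Emit:
{"op": "apply_moves", "data": {
  "series": [
    [0,0,0,0,0,7.4,0.06],
    [0,0,0,0,0,7.4,0.06],
    [0,0,0,0,0,7.4,0.06],
    [0.02,-0.025,0,0,0,0,0.06],
    [0.03,-0.038,0,0,0,0,0.06],
    [0.03,-0.038,0,0,0,0,0.06],
    [0.03,-0.038,0,0,0,0,0.06],
    [0.03,-0.038,0,0,0,0,0.06],
    [0.03,-0.038,0,0,0,0,0.06],
    [0.03,-0.038,0,0,0,0,0.06],
    [0.03,-0.038,0,0,0,0,0.06],
    [0.02,-0.025,0,0,0,0,0.06]
  ],
  "grip_force": 20
}}

```text
clock: 1.3
position: [0.4854, -0.3386, 0.2224]
orientation: [-3.139, 0.1, -0.0]
force: [1.5, -0.2, -0.3]
grip_width: 0.0604
finger_force: 0.0
```

```bash
cat > go.py <<'E'
import sys; from h import *
# go.py x y z yawdeg : remaining shift in tool axes
x,y,z,t=map(float,sys.argv[1:5]); o=monitor.observe(); p=np.array(o['position']); s,zz=yaw()
print('t',o['clock'],'pos',p.round(4),'yaw',np.degrees(s).round(2),'tilt',zz.round(4)[:2],'w',round(o['grip_width'],4),'F',np.round(o['force'],2),'ff',round(o['finger_force'],1))
print('with final yaw: tool',np.round(tool(x-p[0],y-p[1],np.radians(t)),4),'dz',round(p[2]-z,4),'turn',round(np.degrees(s)-t,2))
E
python3 go.py .5581 -.2629 .003 -4
```

```text
t 1.3 pos [ 0.4854 -0.3386  0.2224] yaw -3.66 tilt [0.0004 0.0015] w 0.0604 F [ 1.47 -0.16 -0.32] ff 0.0
with final yaw: tool [ 0.0673 -0.0806] dz 0.2194 turn 0.34
```

Emit:
{"op": "apply_moves", "data": {
  "series": [
    [0,0,0,0,0,0.3,0.06],
    [0,0,0,0,0,0,0.06],
    [0,0,0,0,0,0,0.06]
  ]
}}

```text
clock: 1.6
position: [0.4817, -0.3438, 0.2224]
orientation: [3.139, -0.118, -0.002]
force: [-0.7, -0.1, 0.2]
grip_width: 0.06
finger_force: 0.0
```

```bash
python3 go.py .5581 -.2629 .003 -4
```

```text
t 1.6 pos [ 0.4817 -0.3438  0.2224] yaw -4.3 tilt [-0.001  -0.0005] w 0.06 F [-0.74 -0.1   0.21] ff 0.0
with final yaw: tool [ 0.0705 -0.086 ] dz 0.2194 turn -0.3
```

Emit:
{"op": "apply_moves", "data": {
  "series": [
    [0.0235,-0.0287,0.02,0,0,-0.3,0.06],
    [0.0235,-0.0287,0.02,0,0,0,0.06],
    [0.0235,-0.0286,0.02,0,0,0,0.06],
    [0,0,0.035,0,0,0,0.06],
    [0,0,0.035,0,0,0,0.06],
    [0,0,0.03,0,0,0,0.06],
    [0,0,0,0,0,0,0.06],
    [0,0,0,0,0,0,0.06]
  ]
}}

```text
clock: 2.4
position: [0.5587, -0.263, 0.063]
orientation: [3.139, -0.11, -0.001]
force: [-0.3, -0.1, 0.4]
grip_width: 0.0604
finger_force: 0.0
```

```bash
python3 go.py .5581 -.2629 .003 -4
python3 - <<'E'
from h import *
f=[imaging.capture(n)[0] for n in("top","scene")]
o=[ortho(n,p,.008,.47,.65,-.38,-.18,.5) for n,p in zip(("top","scene"),f)]
cv2.imwrite("pics/a1.png",np.hstack(o)[:,:,::-1])
E
```

```text
t 2.4 pos [ 0.5587 -0.263   0.063 ] yaw -4.0 tilt [-0.0008 -0.0003] w 0.0604 F [-0.26 -0.14  0.45] ff 0.0
with final yaw: tool [-0.0006 -0.    ] dz 0.06 turn 0.0
```

View pics/a1.png

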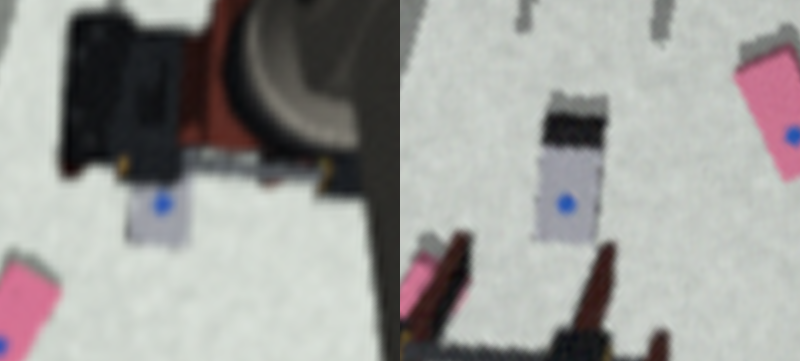

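The black coupon is still where I measured it (spot px 162,203 in the left crop, 566,203 in the right), and the fingers straddle it. Next is the grasp.

Emit:
{"op": "apply_moves", "data": {
  "series": [
    [0,0,0.03,0,0,0,0.06],
    [0,0,0.02,0,0,0,0.06],
    [0,0,0.009,0,0,0,0.06],
    [0,0,0,0,0,0,0.06],
    [0,0,0,0,0,0,0.02],
    [0,0,0,0,0,0,0.02],
    [0,0,0,0,0,0,0.02],
    [0,0,0,0,0,0,0.02],
    [0,0,0,0,0,0,0.02],
    [0,0,0,0,0,0,0.02]
  ],
  "grip_force": 25
}}

```text
clock: 3.5
position: [0.5597, -0.2618, 0.0043]
orientation: [3.139, -0.106, 0.001]
force: [-0.0, 0.7, 5.0]
grip_width: 0.0297
finger_force: 25.0
```

```bash
python3 go.py .4813 -.0304 .0165 -4.6
```

```text
t 3.5 pos [ 0.5597 -0.2618  0.0043] yaw -3.88 tilt [ 0.0009 -0.0005] w 0.0297 F [-0.05  0.65  5.  ] ff 25.0
with final yaw: tool [-0.0967 -0.2244] dz -0.0122 turn 0.72
```

Emit:
{"op": "apply_moves", "data": {
  "series": [
    [0,0,-0.01,0,0,0,0.02],
    [0,0,-0.03,0,0,0.7,0.02],
    [0,0,-0.03,0,0,0,0.02],
    [0,0,-0.03,0,0,0,0.02],
    [-0.0115,-0.028,0,0,0,0,0.02],
    [-0.012,-0.028,0,0,0,0,0.02],
    [-0.012,-0.028,0,0,0,0,0.02],
    [-0.012,-0.028,0,0,0,0,0.02],
    [-0.012,-0.028,0,0,0,0,0.02],
    [-0.012,-0.028,0,0,0,0,0.02],
    [-0.012,-0.028,0,0,0,0,0.02],
    [-0.012,-0.028,0,0,0,0,0.02]
  ]
}}

```text
clock: 4.7
position: [0.4812, -0.0295, 0.104]
orientation: [3.139, -0.125, -0.0]
force: [0.3, 0.1, -1.1]
grip_width: 0.0291
finger_force: 25.0
```

Emit:
{"op": "apply_moves", "data": {
  "series": [
    [0,0,0.02,0,0,0,0.02],
    [0,0,0.02,0,0,0,0.02],
    [0,0,0.01,0,0,0,0.02],
    [0,0,0,0,0,0,0.02],
    [0,0,0,0,0,0,0.02]
  ]
}}

```text
clock: 5.2
position: [0.4822, -0.0308, 0.054]
orientation: [3.139, -0.126, -0.0]
force: [-0.9, -0.1, -1.0]
grip_width: 0.0299
finger_force: 25.0
```

```bash
python3 go.py .4826 -.0304 .017 -4.6;  python3 - <<'E'
from h import *
f=[imaging.capture(n)[0] for n in("top","scene")]
o=[ortho(n,p,.012+.03*0,.38,.58,-.13,.07,.5) for n,p in zip(("top","scene"),f)]
cv2.imwrite("pics/a2.png",np.hstack(o)[:,:,::-1])
E
```

```text
t 5.2 pos [ 0.4822 -0.0308  0.054 ] yaw -4.6 tilt [-0. -0.] w 0.0299 F [-0.86 -0.12 -0.97] ff 25.0
with final yaw: tool [ 0.0004 -0.0004] dz 0.037 turn -0.0
```

View pics/a2.png

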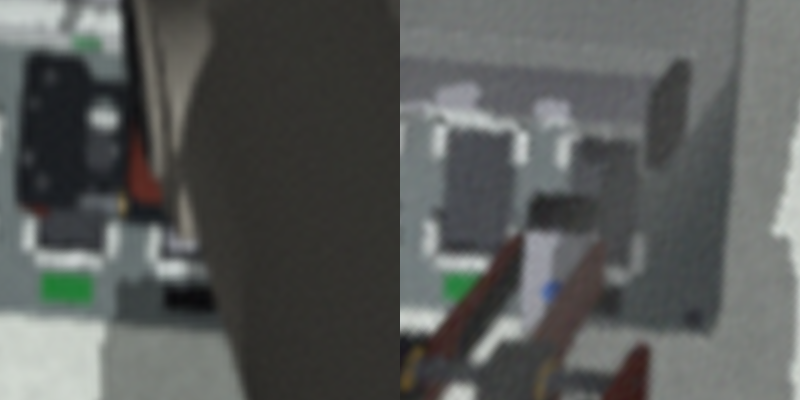

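Run:
```python
from h import *
for n in("scene","top"):
    p=imaging.capture(n)[0]; h=cv2.cvtColor(p,cv2.COLOR_RGB2HSV).astype(int); H,S,V=h[...,0],h[...,1],h[...,2]
    m=(H>105)&(H<128)&(S>90)&(V>35); k,l,st,ce=cv2.connectedComponentsWithStats(m.astype(np.uint8))
    for i in range(1,k):
        w=onplane(n,ce[i],.0577)[0]
        if abs(w[0]-.472)<.03 and abs(w[1]+.03)<.03: print(n,st[i,4],ce[i],w)
```

```text
scene 4 [218.5 215.5] [ 0.46992213 -0.02816031  0.0577    ]
```

Emit:
{"op": "apply_moves", "data": {
  "series": [
    [0.0012,0,0.015,0,0,0,0.02],
    [0,0,0.012,0,0,0,0.02],
    [0,0,0.005,0,0,0,0.02],
    [0,0,0.002,0,0,0,0.02],
    [0,0,0.002,0,0,0,0.02],
    [0,0,0,0,0,0,0.02],
    [0,0,0,0,0,0,0.02]
  ]
}}

```text
clock: 6.1
position: [0.4834, -0.0307, 0.0179]
orientation: [-3.139, 0.125, -0.001]
force: [0.3, -0.4, -2.0]
grip_width: 0.0295
finger_force: 25.0
```

```bash
python3 go.py .4826 -.0304 .017 -4.6
```

```text
t 6.1 pos [ 0.4834 -0.0307  0.0179] yaw -4.58 tilt [ 0.0005 -0.    ] w 0.0295 F [ 0.33 -0.41 -1.98] ff 25.0
with final yaw: tool [-0.0009 -0.0002] dz 0.0009 turn 0.02
```

Emit:
{"op": "apply_moves", "data": {
  "series": [
    [0,0,0.001,0,0,0,0.02],
    [0,0,0,0,0,0,0.046],
    [0,0,0,0,0,0,0.046],
    [0,0,0,0,0,0,0.046],
    [0,0,-0.02,0,0,0,0.046],
    [0,0,-0.03,0,0,0,0.046],
    [0,0,-0.035,0,0,0,0.046],
    [0,0,-0.035,0,0,0,0.046],
    [0,0,-0.03,0,0,0,0.046],
    [0,0,0,0,0,0,0.046]
  ]
}}

```text
clock: 7.1
position: [0.486, -0.0307, 0.1707]
orientation: [-3.139, 0.126, -0.012]
force: [0.6, 1.0, -0.1]
grip_width: 0.0462
finger_force: 0.0
```

```bash
python3 - <<'E'
from h import *
n="scene"; p,d=imaging.capture(n); W=cloud(n,d); h=cv2.cvtColor(p,cv2.COLOR_RGB2HSV).astype(int); H,S,V=h[...,0],h[...,1],h[...,2]
m=(H>105)&(H<128)&(S>90)&(V>35); k,l,st,ce=cv2.connectedComponentsWithStats(m.astype(np.uint8))
for i in range(1,k):
    w=onplane(n,ce[i],.020)[0]
    if w[0]<.8: print('blue',st[i,4],ce[i].round(1),w.round(4),np.median(W[l==i],0).round(3))
# head: cap from red, grip
m=((H<8)|(H>174))&(S>150)&(V>70); k,l,st,ce=cv2.connectedComponentsWithStats(m.astype(np.uint8))
for i in range(1,k):
    if st[i,4]>20: print('red',st[i,4],onplane(n,ce[i],.160)[0].round(4))
cv2.imwrite("pics/a3.png",cv2.resize(p[110:290,170:370],None,fx=3,fy=3,interpolation=cv2.INTER_CUBIC)[:,:,::-1])
# points of slide grip: height 115..140mm over the rail
J=np.array([.4888,.0623]);t=np.radians(-4.6);A=np.array([[np.cos(t),np.sin(t)],[-np.sin(t),np.cos(t)]])
for n,W in(("scene",W),("top0",cloud("top",np.load("top0.npz")['d'])),("scene0",cloud("scene",np.load("scene0.npz")['d']))):
    Q=np.dstack([(W[...,:2]-J)@A.T,W[...,2]]).reshape(-1,3)
    q=Q[(Q[:,2]>.118)&(Q[:,2]<.145)&(abs(Q[:,0]-.09)<.03)&(Q[:,1]>0)&(Q[:,1]<.15)]
    print(n,len(q),q.mean(0).round(4),np.percentile(q,[3,97],axis=0).round(4).tolist())
E
python3 go.py .5837 .1196 .2 -4.6
```

```text
blue 70 [348.6 122.7] [0.4123 0.5826 0.02  ] [0.471 0.501 0.086]
blue 4 [219.5 225.5] [ 0.4714 -0.0302  0.02  ] [ 0.473 -0.03   0.021]
blue 5 [133.2 258.6] [ 0.4048 -0.2656  0.02  ] [ 0.394 -0.263  0.007]
blue 5 [176.8 259.4] [ 0.4861 -0.1852  0.02  ] [ 0.479 -0.182  0.01 ]
blue 9 [101.7 284.9] [ 0.4213 -0.3679  0.02  ] [ 0.41  -0.365  0.006]
blue 9 [135. 331.] [ 0.5898 -0.3788  0.02  ] [ 0.581 -0.377  0.007]
red 44 [0.5465 0.4256 0.16  ]
red 54 [0.4875 0.126  0.16  ]
scene 90 [0.0929 0.0603 0.1321] [[0.0776, 0.0554, 0.1194], [0.1038, 0.0685, 0.1422]]
top0 52 [0.088  0.0653 0.138 ] [[0.077, 0.0592, 0.1211], [0.1016, 0.0721, 0.1435]]
scene0 89 [0.093  0.0603 0.1325] [[0.0772, 0.0548, 0.1193], [0.1037, 0.0682, 0.1418]]
t 7.15 pos [ 0.4846 -0.0307  0.1686] yaw -4.59 tilt [0.0046 0.    ] w 0.0462 F [ 0.27  0.38 -0.98] ff 0.0
with final yaw: tool [ 0.0867 -0.1578] dz -0.0314 turn 0.01
```

View pics/a3.png

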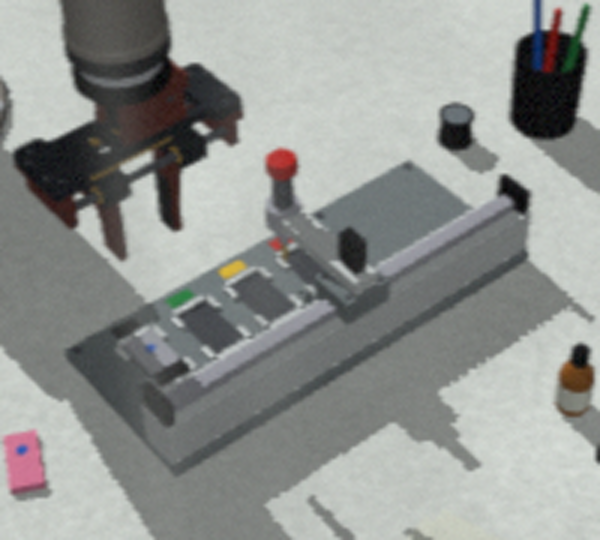

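Emit:
{"op": "apply_moves", "data": {
  "series": [
    [0,0,-0.031,0,0,0,0.06],
    [0.017,-0.03,0,0,0,0,0.06],
    [0.017,-0.03,0,0,0,0,0.06],
    [0.017,-0.03,0,0,0,0,0.06],
    [0.017,-0.03,0,0,0,0,0.06],
    [0.0186,-0.0365,0,0,0,0,0.06],
    [0,0,0,0,0,0,0.06],
    [0,0,0,0,0,0,0.06]
  ]
}}

```text
clock: 7.95
position: [0.5812, 0.1191, 0.1958]
orientation: [3.138, -0.122, -0.004]
force: [-0.8, -0.7, -0.1]
grip_width: 0.0601
finger_force: 0.0
```

```bash
python3 go.py .5836 .1184 .116 -4.6
```

```text
t 7.95 pos [0.5812 0.1191 0.1958] yaw -4.46 tilt [-0.0028 -0.0006] w 0.0601 F [-0.83 -0.73 -0.14] ff 0.0
with final yaw: tool [0.0024 0.0005] dz 0.0798 turn 0.14
```

Emit:
{"op": "apply_moves", "data": {
  "series": [
    [0.002,0,0.03,0,0,0,0.06],
    [0,0,0.03,0,0,0,0.06],
    [0,0,0.016,0,0,0,0.06],
    [0,0,0,0,0,0,0.06],
    [0,0,0,0,0,0,0.005],
    [0,0,0,0,0,0,0.005],
    [0,0,0,0,0,0,0.005],
    [0,0,0,0,0,0,0.005],
    [0,0,0,0,0,0,0.005],
    [0,0,0,0,0,0,0.005],
    [0,0,0,0,0,0,0.005]
  ],
  "grip_force": 20
}}

```text
clock: 9.05
position: [0.5841, 0.1187, 0.1219]
orientation: [-3.139, 0.125, -0.001]
force: [-0.1, 1.7, 0.9]
grip_width: 0.0141
finger_force: 20.0
```

```bash
python3 go.py .5836 .1184 .116 -4.6
```

```text
t 9.05 pos [0.5841 0.1187 0.1219] yaw -4.58 tilt [0.0004 0.0006] w 0.0141 F [-0.06  1.7   0.93] ff 20.0
with final yaw: tool [-0.0005  0.0003] dz 0.0059 turn 0.02
```

Emit:
{"op": "apply_moves", "data": {
  "series": [
    [0,-0.008,0,0,0,0,0.005],
    [0,-0.016,0,0,0,0,0.005],
    [0,-0.016,0,0,0,0,0.005],
    [0,-0.016,0,0,0,0,0.005],
    [0,-0.016,0,0,0,0,0.005],
    [0,-0.016,0,0,0,0,0.005],
    [0,-0.016,0,0,0,0,0.005],
    [0,-0.016,0,0,0,0,0.005],
    [0,-0.016,0,0,0,0,0.005],
    [0,-0.007,0,0,0,0,0.005],
    [0,0,0,0,0,0,0.005],
    [0,0,0,0,0,0,0.005]
  ],
  "grip_force": 12
}}

```text
clock: 10.25
position: [0.5962, 0.2632, 0.122]
orientation: [-3.136, 0.123, -0.003]
force: [3.9, 2.2, 1.2]
grip_width: 0.0138
finger_force: 12.0
```

Emit:
{"op": "apply_moves", "data": {
  "series": [
    [0,-0.001,0,0,0,0,0.005],
    [0,-0.001,0,0,0,0,0.005],
    [0,0,0,0,0,0,0.005]
  ]
}}

```text
clock: 10.55
position: [0.5962, 0.2631, 0.122]
orientation: [-3.138, 0.126, -0.002]
force: [5.1, 1.2, 2.4]
grip_width: 0.0141
finger_force: 12.0
```

Emit:
{"op": "apply_moves", "data": {
  "series": [
    [0,-0.001,0,0,0,0,0.005],
    [0,-0.001,0,0,0,0,0.005],
    [0,0,0,0,0,0,0.005]
  ]
}}

```text
clock: 10.85
position: [0.5963, 0.2637, 0.122]
orientation: [3.138, -0.127, 0.001]
force: [4.8, -3.1, 4.8]
grip_width: 0.0143
finger_force: 12.0
```

Emit:
{"op": "apply_moves", "data": {
  "series": [
    [0,-0.001,0,0,0,0,0.005],
    [0,-0.001,0,0,0,0,0.005],
    [0,0,0,0,0,0,0.005]
  ]
}}

```text
clock: 11.15
position: [0.5965, 0.2657, 0.122]
orientation: [3.138, -0.127, 0.001]
force: [4.6, -2.8, 5.7]
grip_width: 0.0141
finger_force: 12.0
```

```bash
python3 go.py .5836 .1184 .116 -4.6
```

```text
t 11.15 pos [0.5965 0.2657 0.122 ] yaw -4.63 tilt [ 0.0007 -0.001 ] w 0.0141 F [ 4.63 -2.82  5.69] ff 12.0
with final yaw: tool [-0.001   0.1478] dz 0.006 turn -0.03
```

Emit:
{"op": "apply_moves", "data": {
  "series": [
    [0,-0.001,0,0,0,0,0.005],
    [0,-0.001,0,0,0,0,0.005],
    [0,0,0,0,0,0,0.005]
  ]
}}

```text
clock: 11.45
position: [0.5966, 0.2669, 0.1219]
orientation: [3.137, -0.128, 0.0]
force: [3.7, -4.1, 6.1]
grip_width: 0.0139
finger_force: 12.0
```

Emit:
{"op": "apply_moves", "data": {
  "series": [
    [0,-0.001,0,0,0,0,0.005],
    [0,-0.001,0,0,0,0,0.005],
    [0,0,0,0,0,0,0.005]
  ]
}}

```text
clock: 11.75
position: [0.5965, 0.267, 0.1219]
orientation: [3.134, -0.129, -0.001]
force: [1.8, -7.2, 8.2]
grip_width: 0.0141
finger_force: 12.0
```

```bash
python3 go.py .5836 .1184 .116 -4.6
```

```text
t 11.75 pos [0.5965 0.267  0.1219] yaw -4.71 tilt [-0.0009 -0.0048] w 0.0141 F [ 1.76 -7.23  8.25] ff 12.0
with final yaw: tool [-0.001   0.1491] dz 0.0059 turn -0.11
```

Emit:
{"op": "apply_moves", "data": {
  "series": [
    [0,0.002,0,0,0,0,0.05],
    [0,0,0,0,0,0,0.05],
    [0,0,0,0,0,0,0.05],
    [0,0,-0.03,0,0,0,0.05],
    [0,0,-0.03,0,0,0,0.05],
    [0,0,-0.03,0,0,0,0.05],
    [-0.006,0.03,0,0,0,0,0.05],
    [-0.006,0.03,0,0,0,0,0.05],
    [-0.006,0.03,0,0,0,0,0.05],
    [-0.006,0.03,0,0,0,0,0.05],
    [-0.006,0.03,0,0,0,0,0.05],
    [-0.006,0.03,0,0,0,0,0.05]
  ]
}}

```text
clock: 12.95
position: [0.5446, 0.0917, 0.2112]
orientation: [-3.139, 0.124, 0.002]
force: [0.5, -0.2, 0.6]
grip_width: 0.0499
finger_force: 0.0
```

Emit:
{"op": "apply_moves", "data": {
  "series": [
    [-0.006,0.03,0,0,0,0,0.05],
    [-0.006,0.03,0,0,0,0,0.05],
    [-0.006,0.03,0,0,0,0,0.05],
    [-0.006,0.03,0,0,0,0,0.05],
    [-0.006,0.03,0,0,0,0,0.05],
    [-0.006,0.03,0,0,0,0,0.05],
    [-0.006,0.03,0,0,0,0,0.05],
    [-0.006,0.03,0,0,0,0,0.05],
    [-0.006,0.03,0,0,0,0,0.05],
    [-0.006,0.03,0,0,0,0,0.05],
    [-0.006,0.03,0,0,0,0,0.05],
    [-0.006,0.03,0,0,0,0,0.05]
  ]
}}

```text
clock: 14.15
position: [0.4447, -0.261, 0.2113]
orientation: [-3.138, 0.124, 0.001]
force: [-0.2, -0.6, -0.3]
grip_width: 0.0499
finger_force: 0.0
```

Emit:
{"op": "apply_moves", "data": {
  "series": [
    [-0.006,0.03,0,0,0,0,0.06],
    [-0.006,0.03,0,0,0,0,0.06],
    [0,0,0.02,0,0,-7.4,0.06],
    [0,0,0.02,0,0,-7.4,0.06],
    [0,0,0.02,0,0,-7.4,0.06],
    [0,0,0.02,0,0,-7.4,0.06],
    [0,0,0.02,0,0,-7.4,0.06],
    [0,0,0.01,0,0,-7.4,0.06],
    [0,0,0,0,0,0,0.06],
    [0,0,0,0,0,0,0.06]
  ]
}}

```text
clock: 15.15
position: [0.4286, -0.3193, 0.1016]
orientation: [-2.955, -1.065, 0.0]
force: [0.1, 0.4, -0.1]
grip_width: 0.0599
finger_force: 0.0
```

```bash
python3 go.py .4193 -.3585 .004 40
cat > look.py <<'E'
# blue spots and colour blobs at plane z
import sys; from h import *
z=float(sys.argv[1])
for n in("scene","top"):
    p,d=imaging.capture(n); np.savez(n+"1.npz",p=p,d=d); h=cv2.cvtColor(p,cv2.COLOR_RGB2HSV).astype(int); H,S,V=h[...,0],h[...,1],h[...,2]
    for c,m in dict(blue=(H>105)&(H<128)&(S>90)&(V>35),red=((H<8)|(H>174))&(S>150)&(V>70),green=(H>50)&(H<75)&(S>110)).items():
        k,l,st,ce=cv2.connectedComponentsWithStats(m.astype(np.uint8))
        for i in range(1,k):
            w=onplane(n,ce[i],.160 if c=="red" else z)[0]
            if 3<st[i,4]<150 and w[0]<.68 and w[1]<.4: print(n,c,st[i,4],ce[i].round(1),w.round(4))
E
python3 look.py .008
```

```text
t 15.15 pos [ 0.4286 -0.3193  0.1016] yaw 39.65 tilt [-0.0004  0.0008] w 0.0599 F [ 0.07  0.38 -0.1 ] ff 0.0
with final yaw: tool [-0.0323  0.0241] dz 0.0976 turn -0.35
scene blue 4 [219.5 225.5] [ 0.4623 -0.0241  0.008 ]
scene blue 5 [133.2 258.6] [ 0.3949 -0.2623  0.008 ]
scene blue 5 [176.8 259.4] [ 0.4771 -0.1809  0.008 ]
scene blue 9 [101.7 284.9] [ 0.4116 -0.3658  0.008 ]
scene blue 9 [135. 331.] [ 0.5821 -0.3768  0.008 ]
scene red 63 [304.7 142.6] [0.5016 0.2693 0.16  ]
scene red 15 [264.  189.7] [0.5615 0.0582 0.16  ]
scene green 22 [229.5 209. ] [0.4328 0.0371 0.008 ]
scene green 50 [115. 287.] [ 0.4408 -0.3448  0.008 ]
top blue 4 [420.5 222.5] [ 0.5823 -0.3744  0.008 ]
top blue 9 [309.3 253.1] [ 0.4739 -0.029   0.008 ]
top blue 4 [385.5 282.5] [ 0.3937 -0.2596  0.008 ]
top red 86 [200.5 233.9] [0.4955 0.276  0.16  ]
top red 31 [246.9 259.5] [0.431  0.1464 0.16  ]
top red 39 [422.4 264.8] [ 0.4342 -0.3184  0.16  ]
top red 23 [434.3 279.2] [ 0.3978 -0.3476  0.16  ]
top green 32 [287.5 264.5] [0.4367 0.0368 0.008 ]
```

Emit:
{"op": "apply_moves", "data": {
  "series": [
    [-0.016,0.012,0,0,0,-0.35,0.06],
    [-0.0163,0.0121,0.02,0,0,0,0.06],
    [0,0,0.03,0,0,0,0.06],
    [0,0,0.03,0,0,0,0.06],
    [0,0,0.012,0,0,0,0.06],
    [0,0,0.005,0,0,0,0.06],
    [0,0,0,0,0,0,0.06],
    [0,0,0,0,0,0,0.02],
    [0,0,0,0,0,0,0.02],
    [0,0,0,0,0,0,0.02],
    [0,0,0,0,0,0,0.02],
    [0,0,0,0,0,0,0.02]
  ],
  "grip_force": 25
}}

```text
clock: 16.45
position: [0.4195, -0.3592, 0.0052]
orientation: [2.95, 1.078, 0.001]
force: [-1.1, 0.8, 3.5]
grip_width: 0.0296
finger_force: 25.0
```

```bash
python3 go.py .4863 .0314 .1 -4.6; python3 go.py .4193 -.3585 .004 40
```

```text
t 16.45 pos [ 0.4195 -0.3592  0.0052] yaw 40.16 tilt [ 0.0006 -0.0004] w 0.0296 F [-1.11  0.77  3.45] ff 25.0
with final yaw: tool [ 0.0353 -0.3947] dz -0.0948 turn 44.76
t 16.45 pos [ 0.4195 -0.3592  0.0052] yaw 40.16 tilt [ 0.0006 -0.0004] w 0.0296 F [-1.11  0.77  3.45] ff 25.0
with final yaw: tool [ 0.0003 -0.0007] dz 0.0012 turn 0.16
```

Emit:
{"op": "apply_moves", "data": {
  "series": [
    [0,0,-0.01,0,0,0,0.02],
    [0,0,-0.03,0,0,0,0.02],
    [0,0,-0.03,0,0,0,0.02],
    [0,0,-0.03,0,0,0,0.02],
    [0,0,0,0,0,7.46,0.02],
    [0,0,0,0,0,7.46,0.02],
    [0,0,0,0,0,7.46,0.02],
    [0,0,0,0,0,7.46,0.02],
    [0,0,0,0,0,7.46,0.02],
    [0,0,0,0,0,7.46,0.02]
  ]
}}

```text
clock: 17.45
position: [0.4191, -0.3588, 0.1051]
orientation: [-3.138, 0.134, -0.0]
force: [-0.4, 0.2, -1.9]
grip_width: 0.0292
finger_force: 25.0
```

Emit:
{"op": "apply_moves", "data": {
  "series": [
    [0.003,-0.033,0,0,0,0,0.02],
    [0.003,-0.033,0,0,0,0,0.02],
    [0.003,-0.033,0,0,0,0,0.02],
    [0.003,-0.033,0,0,0,0,0.02],
    [0.003,-0.033,0,0,0,0,0.02],
    [0.003,-0.033,0,0,0,0,0.02],
    [0.003,-0.033,0,0,0,0,0.02],
    [0.003,-0.033,0,0,0,0,0.02],
    [0.003,-0.033,0,0,0,0,0.02],
    [0.003,-0.033,0,0,0,0,0.02],
    [0.003,-0.033,0,0,0,0,0.02],
    [0.002,-0.032,0,0,0,0,0.02]
  ]
}}

```text
clock: 18.65
position: [0.4858, 0.0334, 0.1052]
orientation: [-3.139, 0.125, -0.001]
force: [1.2, 0.8, -1.6]
grip_width: 0.0296
finger_force: 25.0
```

Emit:
{"op": "apply_moves", "data": {
  "series": [
    [0,0,0.025,0,0,0,0.02],
    [0,0,0.025,0,0,0,0.02],
    [0,0,0,0,0,0,0.02],
    [0,0,0,0,0,0,0.02]
  ]
}}

```text
clock: 19.05
position: [0.4855, 0.0317, 0.055]
orientation: [3.139, -0.126, -0.001]
force: [0.6, 0.2, -1.0]
grip_width: 0.0294
finger_force: 25.0
```

```bash
python3 go.py .4863 .0314 .0175 -4.6; python3 look.py .0575
```

```text
t 19.05 pos [0.4855 0.0317 0.055 ] yaw -4.61 tilt [-0.0009 -0.0002] w 0.0294 F [ 0.56  0.22 -0.97] ff 25.0
with final yaw: tool [0.0008 0.0003] dz 0.0375 turn -0.01
scene blue 6 [237.  205.5] [0.476  0.0326 0.0575]
scene blue 4 [219.5 225.5] [ 0.4999 -0.0492  0.0575]
scene blue 5 [133.2 258.6] [ 0.4357 -0.276   0.0575]
scene blue 6 [177.  259.5] [ 0.5146 -0.1983  0.0575]
scene blue 9 [135. 331.] [ 0.614  -0.385   0.0575]
scene red 62 [304.8 142.6] [0.5017 0.2695 0.16  ]
scene red 17 [264.  189.8] [0.5619 0.0578 0.16  ]
scene green 11 [228. 210.] [0.4719 0.0037 0.0575]
scene green 40 [244.1 213.6] [0.5127 0.0265 0.0575]
top blue 4 [385.5 282.5] [ 0.3907 -0.2466  0.0575]
top red 85 [200.5 233.8] [0.4956 0.276  0.16  ]
top red 31 [246.9 259.5] [0.431  0.1464 0.16  ]
```

Emit:
{"op": "apply_moves", "data": {
  "series": [
    [0.0012,0.0006,0.015,0,0,0,0.02],
    [0,0,0.012,0,0,0,0.02],
    [0,0,0.005,0,0,0,0.02],
    [0,0,0.003,0,0,0,0.02],
    [0,0,0.002,0,0,0,0.02],
    [0,0,0,0,0,0,0.02],
    [0,0,0,0,0,0,0.02]
  ]
}}

```text
clock: 19.85
position: [0.4871, 0.0313, 0.0179]
orientation: [-3.139, 0.126, -0.001]
force: [-0.1, 0.1, 0.2]
grip_width: 0.0292
finger_force: 25.0
```

```bash
python3 go.py .4863 .0314 .0175 -4.6
```

```text
t 19.85 pos [0.4871 0.0313 0.0179] yaw -4.59 tilt [0.0004 0.0001] w 0.0292 F [-0.1   0.05  0.19] ff 25.0
with final yaw: tool [-0.0008 -0.    ] dz 0.0004 turn 0.01
```

Emit:
{"op": "apply_moves", "data": {
  "series": [
    [0,0,0,0,0,0,0.046],
    [0,0,0,0,0,0,0.046],
    [0,0,0,0,0,0,0.046],
    [0,0,-0.02,0,0,0,0.046],
    [0,0,-0.03,0,0,0,0.046],
    [0,0,-0.035,0,0,0,0.046],
    [0,0,-0.035,0,0,0,0.046],
    [0,0,-0.035,0,0,0,0.046],
    [0,0,-0.03,0,0,0,0.046]
  ]
}}

```text
clock: 20.75
position: [0.487, 0.0312, 0.2047]
orientation: [-3.139, 0.126, -0.002]
force: [0.9, 0.4, -0.8]
grip_width: 0.0463
finger_force: 0.0
```

Emit:
{"op": "apply_moves", "data": {
  "series": [
    [0.011,-0.0302,0,0,0,0,0.05],
    [0.011,-0.0302,0,0,0,0,0.05],
    [0.011,-0.0302,0,0,0,0,0.05],
    [0.011,-0.0302,0,0,0,0,0.05],
    [0.011,-0.0302,0,0,0,0,0.05],
    [0.011,-0.0302,0,0,0,0,0.05],
    [0.011,-0.0302,0,0,0,0,0.05],
    [0.011,-0.0302,0,0,0,0,0.05],
    [0,0,0,0,0,0,0.05],
    [0,0,0,0,0,0,0.05]
  ]
}}

```text
clock: 21.75
position: [0.5936, 0.2653, 0.2021]
orientation: [3.139, -0.124, -0.001]
force: [-0.4, -0.1, -0.3]
grip_width: 0.0501
finger_force: 0.0
```

```bash
python3 go.py .596 .2665 .118 -4.6; python3 look.py .02
```

```text
t 21.75 pos [0.5936 0.2653 0.2021] yaw -4.53 tilt [-0.0008 -0.0006] w 0.0501 F [-0.37 -0.06 -0.26] ff 0.0
with final yaw: tool [ 0.0023 -0.0014] dz 0.0841 turn 0.07
scene blue 6 [238.  215.5] [0.4783 0.0312 0.02  ]
scene blue 5 [133.2 258.6] [ 0.4048 -0.2656  0.02  ]
scene blue 6 [177.  259.5] [ 0.4867 -0.185   0.02  ]
scene blue 9 [135. 331.] [ 0.5898 -0.3788  0.02  ]
scene red 62 [304.7 142.6] [0.5016 0.2691 0.16  ]
scene red 14 [264.  189.6] [0.5612 0.0584 0.16  ]
scene green 23 [229.6 209. ] [0.4422 0.0306 0.02  ]
scene green 31 [245. 223.] [0.5133 0.0265 0.02  ]
top blue 9 [289. 251.] [0.4765 0.0337 0.02  ]
top blue 9 [309.3 253.1] [ 0.4723 -0.0282  0.02  ]
top blue 4 [385.5 282.5] [ 0.393  -0.2564  0.02  ]
top green 30 [290.5 239.6] [0.5116 0.0302 0.02  ]
top green 32 [287.5 264.5] [0.4356 0.0369 0.02  ]
```

Emit:
{"op": "apply_moves", "data": {
  "series": [
    [0.002,-0.0014,0.03,0,0,0,0.05],
    [0,0,0.03,0,0,0,0.05],
    [0,0,0.022,0,0,0,0.05],
    [0,0,0,0,0,0,0.05],
    [0,0,0,0,0,0,0.005],
    [0,0,0,0,0,0,0.005],
    [0,0,0,0,0,0,0.005],
    [0,0,0,0,0,0,0.005],
    [0,0,0,0,0,0,0.005],
    [0,0,0,0,0,0,0.005],
    [0,0,0,0,0,0,0.005]
  ],
  "grip_force": 20
}}

```text
clock: 22.95
position: [0.5964, 0.2665, 0.1214]
orientation: [-3.138, 0.126, -0.001]
force: [-0.6, 0.0, 5.9]
grip_width: 0.0136
finger_force: 20.0
```

```bash
python3 go.py .596 .2665 .118 -4.6
```

```text
t 22.95 pos [0.5964 0.2665 0.1214] yaw -4.6 tilt [0.0008 0.0006] w 0.0136 F [-0.61  0.03  5.89] ff 20.0
with final yaw: tool [-0.0004  0.0001] dz 0.0034 turn -0.0
```

Emit:
{"op": "apply_moves", "data": {
  "series": [
    [0,0.008,-0.003,0,0,0,0.005],
    [0,0.02,0,0,0,0,0.005],
    [0,0.024,0,0,0,0,0.005],
    [0,0.024,0,0,0,0,0.005],
    [0,0.024,0,0,0,0,0.005],
    [0,0.024,0,0,0,0,0.005],
    [0,0.024,0,0,0,0,0.005],
    [0,0.024,0,0,0,0,0.005],
    [0,0.024,0,0,0,0,0.005],
    [0,0.024,0,0,0,0,0.005],
    [0,0.016,0,0,0,0,0.005],
    [0,0.008,0,0,0,0,0.005]
  ]
}}

```text
clock: 24.15
position: [0.5756, 0.0214, 0.1216]
orientation: [3.139, -0.128, -0.003]
force: [5.2, 3.3, -18.3]
grip_width: 0.0137
finger_force: 20.0
```

Emit:
{"op": "apply_moves", "data": {
  "series": [
    [0,0,0,0,0,0,0.005],
    [0,0,0,0,0,0,0.005]
  ]
}}

```text
clock: 24.35
position: [0.5755, 0.0211, 0.1216]
orientation: [3.137, -0.128, -0.004]
force: [5.2, -3.1, -16.7]
grip_width: 0.0139
finger_force: 20.0
```

```bash
python3 go.py .5768 .0233 .118 -4.6;python3 look.py .02 | grep -E "red|blue"
```

```text
t 24.35 pos [0.5755 0.0211 0.1216] yaw -4.66 tilt [-0.0024 -0.0019] w 0.0139 F [  5.22  -3.06 -16.66] ff 20.0
with final yaw: tool [ 0.0011 -0.0023] dz 0.0036 turn -0.06
scene blue 6 [238.  215.5] [0.4783 0.0312 0.02  ]
scene blue 4 [220.5 225.5] [ 0.4733 -0.0282  0.02  ]
scene blue 5 [133.2 258.6] [ 0.4048 -0.2656  0.02  ]
scene blue 5 [176.8 259.4] [ 0.4861 -0.1852  0.02  ]
scene blue 9 [135. 331.] [ 0.5898 -0.3788  0.02  ]
scene red 30 [232.2 177.8] [0.4711 0.0289 0.16  ]
top blue 4 [385.5 282.5] [ 0.393  -0.2564  0.02  ]
top red 36 [288.4 245.1] [0.4735 0.0374 0.16  ]
top red 31 [246.9 259.5] [0.431  0.1464 0.16  ]
```

Emit:
{"op": "apply_moves", "data": {
  "series": [
    [0,-0.002,0.001,0,0,0,0.005],
    [0,0,0.001,0,0,0,0.005],
    [0,0,0,0,0,0,0.005],
    [0,0,0,0,0,0,0.005]
  ]
}}

```text
clock: 24.85
position: [0.5759, 0.0248, 0.1215]
orientation: [3.139, -0.126, -0.002]
force: [-2.0, -2.0, -2.9]
grip_width: 0.0137
finger_force: 20.0
```

```bash
python3 go.py .5768 .0233 .118 -4.6
```

```text
t 24.85 pos [0.5759 0.0248 0.1215] yaw -4.59 tilt [-0.0014 -0.0004] w 0.0137 F [-2.01 -2.03 -2.9 ] ff 20.0
with final yaw: tool [0.001  0.0014] dz 0.0035 turn 0.01
```

Emit:
{"op": "apply_moves", "data": {
  "series": [
    [0,0.001,0,0,0,0,0.005],
    [0,0,0,0,0,0,0.005],
    [0,0,0,0,0,0,0.04],
    [0,0,0,0,0,0,0.04],
    [0,0,0,0,0,0,0.04],
    [0,0,-0.03,0,0,0,0.04],
    [0,0,-0.03,0,0,0,0.04],
    [0,0,-0.03,0,0,0,0.03],
    [-0.03,0,0,0,0,0,0],
    [-0.04,0,0,0,0,0,0],
    [-0.03,0,0,0,0,0,0],
    [0,0,0,0,0,0,0]
  ]
}}

```text
clock: 26.05
position: [0.474, 0.0322, 0.212]
orientation: [3.139, -0.124, -0.001]
force: [1.0, -0.2, -0.2]
grip_width: 0.0036
finger_force: 0.0
```

```bash
python3 go.py .4765 .0320 .170 -4.6;python3 look.py .02 | grep -E "red|blue"
python3 - <<'E'
import numpy as np,cv2
a=np.load("scene1.npz")['p'][150:270,180:320];b=np.load("top1.npz")['p'][200:320,220:360]
cv2.imwrite("pics/a4.png",cv2.resize(np.hstack([a,b]),None,fx=2.8,fy=2.8,interpolation=cv2.INTER_CUBIC)[:,:,::-1])
E
```

```text
t 26.05 pos [0.474  0.0322 0.212 ] yaw -4.53 tilt [-0.0007 -0.0001] w 0.0036 F [ 1.02 -0.23 -0.18] ff 0.0
with final yaw: tool [ 0.0025 -0.    ] dz 0.042 turn 0.07
scene blue 6 [238.  215.5] [0.4783 0.0312 0.02  ]
scene blue 5 [133.2 258.6] [ 0.4048 -0.2656  0.02  ]
scene blue 5 [176.8 259.4] [ 0.4861 -0.1852  0.02  ]
scene blue 9 [135. 331.] [ 0.5898 -0.3788  0.02  ]
scene red 80 [234.7 179.7] [0.4809 0.0289 0.16  ]
scene red 15 [264.  189.7] [0.5615 0.0582 0.16  ]
top blue 4 [385.5 282.5] [ 0.393  -0.2564  0.02  ]
top red 31 [246.9 259.5] [0.431  0.1464 0.16  ]
```

View pics/a4.png

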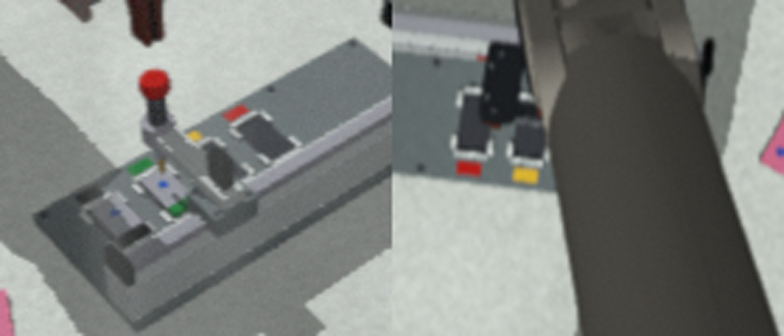

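Run:
```python
from h import *
t=np.radians(-4.4);A=np.array([[np.cos(t),-np.sin(t)],[np.sin(t),np.cos(t)]]);o=np.array([.4898,.0611])
for h in(.238,.241,.244,.247):
    P=o+A@[-.01,.213-h]; print(h,P,[proj("scene",[*P,z])[0].round(1) for z in(.020,.034,.163)])
P=o+A@[-.01,.213]; print('park cap',proj("scene",[*P,.160]))
p=np.load("scene1.npz")['p']; q=p[195:225,225:250]
cv2.imwrite("pics/a5.png",cv2.resize(q,None,fx=20,fy=20,interpolation=cv2.INTER_NEAREST)[:,:,::-1])
```

```text
0.238 [0.4779115  0.03694087] [array([239.5, 214.4]), array([239.2, 211. ]), array([236.2, 176.8])]
0.241 [0.47768134 0.03394971] [array([238.6, 214.9]), array([238.3, 211.5]), array([235.3, 177.3])]
0.244 [0.47745118 0.03095855] [array([237.7, 215.4]), array([237.4, 212. ]), array([234.3, 177.8])]
0.247 [0.47722103 0.0279674 ] [array([236.9, 215.9]), array([236.6, 212.5]), array([233.4, 178.3])]
park cap [[304.57973952 140.93239336]]
```

View pics/a5.png

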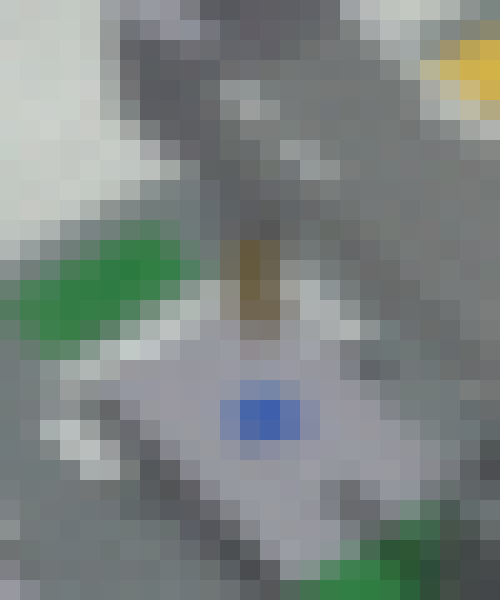

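Punch tip (px 237.7,211) sits above the green spot (238.1,215.5) and matches the projected impact for 0.243 to 0.244. Pressing now.

Emit:
{"op": "apply_moves", "data": {
  "series": [
    [0.0024,0,0.015,0,0,0,0],
    [0,0,0.015,0,0,0,0],
    [0,0,0.009,0,0,0,0],
    [0,0,0,0,0,0,0],
    [0,0,0,0,0,0,0]
  ]
}}

```text
clock: 26.65
position: [0.48, 0.0319, 0.1728]
orientation: [-3.139, 0.126, -0.0]
force: [0.3, 0.4, 0.2]
grip_width: 0.001
finger_force: 0.0
```

```bash
python3 go.py .4765 .0320 .149 -4.6;python3 look.py .02 | grep -E "scene red"
```

```text
t 26.65 pos [0.48   0.0319 0.1728] yaw -4.6 tilt [0.0002 0.0001] w 0.001 F [0.32 0.42 0.22] ff 0.0
with final yaw: tool [-0.0035  0.0002] dz 0.0238 turn 0.0
scene red 64 [234.6 180.6] [0.4833 0.0265 0.16  ]
scene red 17 [264.  189.8] [0.5619 0.0578 0.16  ]
```

Emit:
{"op": "apply_moves", "data": {
  "series": [
    [-0.0035,0,0,0,0,0,0],
    [0,0,0,0,0,0,0],
    [0,0,0.008,0,0,0,0],
    [0,0,0.005,0,0,0,0],
    [0,0,0.005,0,0,0,0],
    [0,0,0.004,0,0,0,0],
    [0,0,0,0,0,0,0],
    [0,0,0,0,0,0,0]
  ]
}}

```text
clock: 27.55
position: [0.4761, 0.0322, 0.1507]
orientation: [-3.139, 0.126, -0.0]
force: [-0.1, 0.9, 3.4]
grip_width: 0.0003
finger_force: 1.6
```

Emit:
{"op": "apply_moves", "data": {
  "series": [
    [0,0,0.002,0,0,0,0],
    [0,0,0,0,0,0,0]
  ]
}}

```text
clock: 27.75
position: [0.4762, 0.0322, 0.149]
orientation: [-3.139, 0.126, -0.001]
force: [-0.2, -0.5, 6.2]
grip_width: 0.0003
finger_force: 3.5
```

Emit:
{"op": "apply_moves", "data": {
  "series": [
    [0,0,0.001,0,0,0,0],
    [0,0,0,0,0,0,0]
  ]
}}

```text
clock: 27.95
position: [0.4762, 0.0322, 0.1482]
orientation: [-3.139, 0.126, -0.001]
force: [-0.0, -0.2, 8.5]
grip_width: -0.0
finger_force: 4.2
```

Emit:
{"op": "apply_moves", "data": {
  "series": [
    [0,0,0.001,0,0,0,0],
    [0,0,0,0,0,0,0]
  ]
}}

```text
clock: 28.15
position: [0.4762, 0.0322, 0.1473]
orientation: [-3.139, 0.126, -0.001]
force: [-0.9, 0.3, 9.3]
grip_width: 0.0003
finger_force: 5.0
```

Tip contact came at about z 0.149, as expected. I'll keep pressing.

Emit:
{"op": "apply_moves", "data": {
  "series": [
    [0,0,0.002,0,0,0,0],
    [0,0,0,0,0,0,0]
  ]
}}

```text
clock: 28.35
position: [0.4762, 0.0322, 0.1456]
orientation: [-3.139, 0.126, -0.001]
force: [-1.1, -0.4, 13.0]
grip_width: 0.0002
finger_force: 6.7
```

Emit:
{"op": "apply_moves", "data": {
  "series": [
    [0,0,0.001,0,0,0,0],
    [0,0,0,0,0,0,0]
  ]
}}

```text
clock: 28.55
position: [0.4762, 0.0322, 0.1448]
orientation: [-3.139, 0.126, -0.001]
force: [-3.7, 0.3, 14.7]
grip_width: 0.0005
finger_force: 7.4
```

Emit:
{"op": "apply_moves", "data": {
  "series": [
    [0,0,0.001,0,0,0,0],
    [0,0,0,0,0,0,0]
  ]
}}

```text
clock: 28.75
position: [0.4763, 0.0322, 0.144]
orientation: [-3.139, 0.126, -0.002]
force: [-3.7, 0.5, 17.2]
grip_width: 0.0004
finger_force: 8.2
```

Emit:
{"op": "apply_moves", "data": {
  "series": [
    [0,0,0.0005,0,0,0,0],
    [0,0,0,0,0,0,0]
  ]
}}

```text
clock: 28.95
position: [0.4763, 0.0322, 0.1436]
orientation: [-3.139, 0.126, -0.002]
force: [-4.1, -0.4, 17.0]
grip_width: 0.0007
finger_force: 8.6
```

Emit:
{"op": "apply_moves", "data": {
  "series": [
    [0,0,0.0005,0,0,0,0],
    [0,0,0,0,0,0,0]
  ]
}}

```text
clock: 29.15
position: [0.4762, 0.0322, 0.1431]
orientation: [-3.139, 0.126, -0.002]
force: [-3.7, -0.3, 17.6]
grip_width: 0.0005
finger_force: 9.0
```

Emit:
{"op": "apply_moves", "data": {
  "series": [
    [0,0,0.0005,0,0,0,0],
    [0,0,0,0,0,0,0]
  ]
}}

```text
clock: 29.35
position: [0.4763, 0.0322, 0.1427]
orientation: [-3.139, 0.126, -0.002]
force: [-3.9, -0.7, 19.1]
grip_width: 0.0003
finger_force: 9.4
```

Emit:
{"op": "apply_moves", "data": {
  "series": [
    [0,0,0.0005,0,0,0,0],
    [0,0,0,0,0,0,0]
  ]
}}

```text
clock: 29.55
position: [0.4762, 0.0322, 0.1418]
orientation: [-3.139, 0.126, -0.002]
force: [-2.4, -0.2, 13.3]
grip_width: 0.0005
finger_force: 6.5
```

Emit:
{"op": "apply_moves", "data": {
  "series": [
    [0,0,0.0004,0,0,0,0],
    [0,0,0,0,0,0,0]
  ]
}}

```text
clock: 29.75
position: [0.4762, 0.0322, 0.1414]
orientation: [-3.139, 0.126, -0.002]
force: [-2.5, -0.9, 13.7]
grip_width: 0.0004
finger_force: 7.0
```

The spring snapped: force fell from 19.1 to 13.3 N. Now I'll lift and return to the slide grip.

Emit:
{"op": "apply_moves", "data": {
  "series": [
    [0,0,-0.005,0,0,0,0],
    [0,0,-0.01,0,0,0,0],
    [0,0,-0.015,0,0,0,0],
    [0,0,-0.035,0,0,0,0],
    [0.03,0,0,0,0,0,0.04],
    [0.04,0,0,0,0,0,0.05],
    [0.03,0,0,0,0,0,0.05],
    [0,0,0,0,0,0,0.05],
    [0,0,0,0,0,0,0.05]
  ]
}}

```text
clock: 30.65
position: [0.5745, 0.0239, 0.2042]
orientation: [3.139, -0.126, -0.004]
force: [-0.5, 0.8, -0.4]
grip_width: 0.0369
finger_force: 0.0
```

```bash
python3 go.py .5765 .0238 .121 -4.6;python3 look.py .02
```

```text
t 30.65 pos [0.5745 0.0239 0.2042] yaw -4.6 tilt [-0.0028 -0.0004] w 0.0369 F [-0.54  0.8  -0.36] ff 0.0
with final yaw: tool [ 0.002 -0.   ] dz 0.0832 turn -0.0
scene blue 6 [238.  215.5] [0.4783 0.0312 0.02  ]
scene blue 5 [133.2 258.6] [ 0.4048 -0.2656  0.02  ]
scene blue 6 [177.  259.5] [ 0.4867 -0.185   0.02  ]
scene blue 9 [135. 331.] [ 0.5898 -0.3788  0.02  ]
scene red 35 [234.7 181.5] [0.4864 0.0243 0.16  ]
scene red 17 [264.  189.8] [0.5619 0.0578 0.16  ]
scene green 22 [229.5 209. ] [0.4422 0.0303 0.02  ]
scene green 18 [243.2 224.1] [0.5129 0.0204 0.02  ]
top blue 4 [358.2 254. ] [ 0.475  -0.1765  0.02  ]
top blue 4 [385.5 282.5] [ 0.393  -0.2564  0.02  ]
top red 41 [287.5 245. ] [0.4738 0.04   0.16  ]
top red 31 [246.9 259.5] [0.431  0.1464 0.16  ]
top green 32 [287.5 264.5] [0.4356 0.0369 0.02  ]
```

Emit:
{"op": "apply_moves", "data": {
  "series": [
    [0,0,0.03,0,0,0,0.05],
    [0,0,0.03,0,0,0,0.05],
    [0,0,0.022,0,0,0,0.05],
    [0,0,0,0,0,0,0.05],
    [0,0,0,0,0,0,0.005],
    [0,0,0,0,0,0,0.005],
    [0,0,0,0,0,0,0.005],
    [0,0,0,0,0,0,0.005],
    [0,0,0,0,0,0,0.005],
    [0,0,0,0,0,0,0.005],
    [0,0,0,0,0,0,0.005]
  ],
  "grip_force": 20
}}

```text
clock: 31.85
position: [0.576, 0.0243, 0.1239]
orientation: [-3.139, 0.126, -0.001]
force: [-1.0, -0.1, 5.5]
grip_width: 0.0138
finger_force: 20.0
```

```bash
python3 go.py .5715 -.0387 .121 -4.6
```

```text
t 31.85 pos [0.576  0.0243 0.1239] yaw -4.6 tilt [0.0009 0.0003] w 0.0138 F [-1.   -0.06  5.48] ff 20.0
with final yaw: tool [0.0006 0.0632] dz 0.0029 turn 0.0
```

Emit:
{"op": "apply_moves", "data": {
  "series": [
    [0,0.008,-0.001,0,0,0,0.005],
    [0,0.012,0,0,0,0,0.005],
    [0,0.015,0,0,0,0,0.005],
    [0,0.015,0,0,0,0,0.005],
    [0,0.009,0,0,0,0,0.005],
    [0,0.004,0,0,0,0,0.005],
    [0,0,0,0,0,0,0.005],
    [0,0,0,0,0,0,0.005]
  ]
}}

```text
clock: 32.65
position: [0.5704, -0.0404, 0.124]
orientation: [3.137, -0.127, -0.0]
force: [4.3, -3.0, -8.5]
grip_width: 0.0138
finger_force: 20.0
```

```bash
python3 go.py .5715 -.0386 .121 -4.6
```

```text
t 32.65 pos [ 0.5704 -0.0404  0.124 ] yaw -4.65 tilt [-0.0001 -0.0018] w 0.0138 F [ 4.28 -2.95 -8.49] ff 20.0
with final yaw: tool [ 0.0009 -0.0018] dz 0.003 turn -0.05
```

Emit:
{"op": "apply_moves", "data": {
  "series": [
    [0,-0.001,0.0005,0,0,0,0.005],
    [0,0,0,0,0,0,0.005],
    [0,0,0,0,0,0,0.005],
    [0,0,0,0,0,0,0.005]
  ]
}}

```text
clock: 33.05
position: [0.5706, -0.0379, 0.1239]
orientation: [3.139, -0.126, 0.0]
force: [3.6, -1.8, -1.9]
grip_width: 0.0143
finger_force: 20.0
```

```bash
python3 go.py .5715 -.0386 .121 -4.6
```

```text
t 33.05 pos [ 0.5706 -0.0379  0.1239] yaw -4.59 tilt [ 0.0002 -0.0004] w 0.0143 F [ 3.59 -1.83 -1.94] ff 20.0
with final yaw: tool [0.0009 0.0006] dz 0.0029 turn 0.01
```

Emit:
{"op": "apply_moves", "data": {
  "series": [
    [0,0,0,0,0,0,0.04],
    [0,0,0,0,0,0,0.04],
    [0,0,0,0,0,0,0.04],
    [0,0,-0.03,0,0,0,0.04],
    [0,0,-0.03,0,0,0,0.04],
    [0,0,-0.02,0,0,0,0.03],
    [-0.03,0,0,0,0,0,0],
    [-0.04,0,0,0,0,0,0],
    [-0.029,0,0,0,0,0,0],
    [0,0,0,0,0,0,0],
    [0,0,0,0,0,0,0],
    [0,0,0,0,0,0,0]
  ]
}}

```text
clock: 34.25
position: [0.473, -0.0296, 0.2041]
orientation: [-3.139, 0.125, -0.002]
force: [0.2, 0.2, 0.3]
grip_width: 0.0004
finger_force: 0.0
```

```bash
python3 go.py .4715 -.0298 .149 -4.6;python3 look.py .02|grep scene
python3 - <<'E'
from h import *
t=np.radians(-4.4);A=np.array([[np.cos(t),-np.sin(t)],[np.sin(t),np.cos(t)]]);o=np.array([.4898,.0611])
for h in(.303,.306,.309):
    P=o+A@[-.01,.213-h]; print(h,P,[proj("scene",[*P,z])[0].round(1) for z in(.020,.034,.160)])
p=np.load("scene1.npz")['p']; q=p[198:238,195:245]
cv2.imwrite("pics/a6.png",cv2.resize(q,None,fx=14,fy=14,interpolation=cv2.INTER_NEAREST)[:,:,::-1])
E
```

```text
t 34.25 pos [ 0.473  -0.0296  0.2041] yaw -4.58 tilt [0.0011 0.0001] w 0.0004 F [0.18 0.19 0.3 ] ff 0.0
with final yaw: tool [-0.0015  0.0003] dz 0.0551 turn 0.02
scene blue 4 [220.5 225.5] [ 0.4733 -0.0282  0.02  ]
scene blue 5 [133.2 258.6] [ 0.4048 -0.2656  0.02  ]
scene blue 6 [177.  259.5] [ 0.4867 -0.185   0.02  ]
scene blue 9 [135. 331.] [ 0.5898 -0.3788  0.02  ]
scene red 7 [217.4 188.3] [ 0.4748 -0.0238  0.16  ]
scene red 16 [264.1 189.7] [0.5618 0.0583 0.16  ]
scene green 12 [230.8 208.3] [0.4429 0.0348 0.02  ]
scene green 16 [246.9 221.8] [0.5134 0.0334 0.02  ]
0.303 [ 0.47292476 -0.02786756] [array([220.5, 225.4]), array([220.1, 221.9]), array([215.7, 188.7])]
0.306 [ 0.4726946  -0.03085872] [array([219.6, 225.9]), array([219.2, 222.5]), array([214.8, 189.2])]
0.309 [ 0.47246445 -0.03384987] [array([218.7, 226.4]), array([218.3, 223. ]), array([213.8, 189.7])]
```

View pics/a6.png

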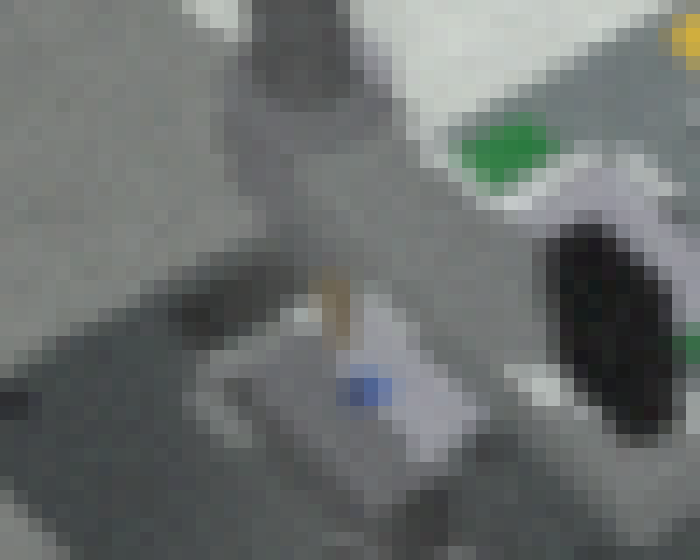

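```bash
cat > tip.py <<'E'
import sys; from h import *
r0,r1,c0,c1=map(int,sys.argv[1:5])
p=imaging.capture("scene")[0]
def m(f,w):
    w=np.clip(w,0,None); i,j=np.mgrid[r0:r1,c0:c1]; return (w*j).sum()/w.sum(),(w*i).sum()/w.sum(),w.sum()
q=p[r0:r1,c0:c1].astype(float); s=q.sum(2)+1; b=q[...,2]/s; y=(q[...,0]-q[...,2])/s
print('blue',m(q,b-.40),'brass',m(q,y-.04)); print((b*100).astype(int)); print((y*100).astype(int))
E
python3 tip.py 215 230 213 227
```

```text
blue (np.float64(220.88959202487322), np.float64(225.43915420905017), np.float64(0.15003632698761793)) brass (np.float64(218.5455021467788), np.float64(219.1760957599339), np.float64(0.28945600956172773))
[[33 33 34 34 33 33 33 33 33 32 33 33 33 33]
 [33 33 33 33 33 33 33 33 33 33 33 33 33 33]
 [33 32 33 33 31 30 31 33 33 33 33 33 33 33]
 [33 33 33 32 30 28 29 32 33 33 33 33 33 33]
 [33 33 33 33 31 29 28 32 33 33 33 33 33 33]
 [33 33 32 33 32 29 28 33 33 33 33 33 33 33]
 [33 33 33 33 32 30 28 32 34 34 33 33 33 33]
 [33 33 33 33 33 31 30 33 34 34 34 34 33 33]
 [33 33 33 33 33 33 33 34 34 34 34 34 34 33]
 [33 33 34 33 33 34 34 37 38 36 34 34 34 34]
 [34 33 33 33 33 33 37 41 45 41 36 34 34 34]
 [33 34 33 34 33 34 38 41 44 39 35 34 34 34]
 [33 33 33 33 33 34 35 36 35 35 34 34 34 34]
 [33 33 33 34 34 33 33 34 33 34 34 34 34 34]
 [33 33 33 33 34 33 34 33 33 33 34 34 34 34]]
[[ -1   0  -1  -1   0  -1   0   0   0   0   0   0   0   0]
 [ -1   0  -1  -1   0   0   0   0   0   0  -1   0   0   0]
 [  0   0   0   0   2   4   2   0   0   0   0   0   0   0]
 [  0   0   0   0   5   9   7   1   0  -1   0   0  -1   0]
 [ -1   0   0   0   2   7   8   0  -1  -1   0   0   0   0]
 [  0   0   0   0   1   6   8   0  -1  -1   0   0   0   0]
 [ -1   0   0   0   0   4   7   0  -2  -1  -1   0   0   0]
 [  0   0   0   0   0   2   4   0  -1  -1  -1  -1  -1   0]
 [ -1  -1   0   0   0   0  -1  -2  -2  -1  -1  -1  -1  -1]
 [  0   0  -1  -1   0  -2  -2  -7  -9  -5  -2  -2  -1  -2]
 [ -2   0  -1  -1   0  -1  -7 -14 -20 -14  -5  -2  -1  -1]
 [ -1  -1  -1  -1  -1  -2  -8 -15 -20 -11  -4  -1  -1  -2]
 [  0  -1   0  -1   0  -1  -3  -5  -4  -3  -2  -2  -2  -1]
 [ -1  -1   0  -1  -1  -1  -1  -1  -1  -1  -1  -1  -1  -1]
 [  0   0   0   0  -1  -1  -1   0   0   0  -2  -1  -2  -1]]
```

The tip is about 4 mm off the black spot in y, so I'll nudge the head 4 mm towards park.

Emit:
{"op": "apply_moves", "data": {
  "series": [
    [0.03,0,0,0,0,0,0.04],
    [0.04,0,0,0,0,0,0.05],
    [0.028,0,0,0,0,0,0.05],
    [0,0,0.02,0,0,0,0.05],
    [0,0,0.03,0,0,0,0.05],
    [0,0,0.03,0,0,0,0.05],
    [0,0,0,0,0,0,0.05],
    [0,0,0,0,0,0,0.005],
    [0,0,0,0,0,0,0.005],
    [0,0,0,0,0,0,0.005],
    [0,0,0,0,0,0,0.005],
    [0,0,0,0,0,0,0.005]
  ]
}}

```text
clock: 35.6
position: [0.5701, -0.0377, 0.1246]
orientation: [-3.139, 0.126, -0.002]
force: [0.9, 3.1, 3.8]
grip_width: 0.0136
finger_force: 20.1
```

Emit:
{"op": "apply_moves", "data": {
  "series": [
    [0,0,0,0,0,0,0.005],
    [0,0,0,0,0,0,0.005]
  ]
}}

```text
clock: 35.8
position: [0.57, -0.0377, 0.1246]
orientation: [-3.139, 0.126, -0.002]
force: [-1.0, -0.2, 5.0]
grip_width: 0.0137
finger_force: 20.0
```

Emit:
{"op": "apply_moves", "data": {
  "series": [
    [0,-0.002,0,0,0,0,0.005],
    [0,-0.002,0,0,0,0,0.005],
    [0,0,0,0,0,0,0.005],
    [0,0,0,0,0,0,0.005]
  ]
}}

```text
clock: 36.2
position: [0.5703, -0.0342, 0.1246]
orientation: [3.138, -0.127, 0.002]
force: [-1.1, -1.1, 6.4]
grip_width: 0.0141
finger_force: 20.0
```

```bash
python3 go.py .5715 -.0340 .121 -4.6; python3 tip.py 215 230 213 227
```

```text
t 36.2 pos [ 0.5703 -0.0342  0.1246] yaw -4.63 tilt [ 0.001  -0.0006] w 0.0141 F [-1.09 -1.14  6.36] ff 20.0
with final yaw: tool [ 0.0012 -0.0003] dz 0.0036 turn -0.03
blue (np.float64(220.4021678088071), np.float64(225.4096415278209), np.float64(0.09477518959134262)) brass (np.float64(218.27175965713565), np.float64(217.4795901321346), np.float64(0.5206833725740642))
[[31 31 31 31 30 31 31 32 33 33 33 33 33 33]
 [31 31 30 30 30 30 30 32 33 33 33 33 33 33]
 [33 31 31 30 31 30 30 28 32 33 33 33 33 33]
 [33 32 32 30 31 31 30 29 32 33 33 33 33 33]
 [33 33 32 32 31 31 29 28 32 33 33 33 32 33]
 [32 33 33 33 32 32 30 28 32 33 33 33 33 33]
 [33 33 33 33 34 33 32 30 33 34 33 33 33 33]
 [33 33 33 33 34 34 34 33 33 34 34 33 33 34]
 [33 33 33 34 34 34 34 34 34 34 34 34 34 34]
 [33 33 34 33 33 34 35 36 37 35 34 34 34 34]
 [34 33 34 33 34 34 38 43 42 40 36 34 34 34]
 [33 33 34 33 34 34 38 42 41 38 35 34 34 34]
 [33 34 33 33 34 34 36 36 35 34 34 34 34 34]
 [33 34 33 33 33 34 34 34 33 34 34 34 34 34]
 [33 33 33 33 33 33 34 34 34 33 33 33 34 34]]
[[  4   4   2   4   6   6   3   0   0   0   0   0   0   0]
 [  4   5   5   5   6   6   5   1   0   0   0   0   0   0]
 [  1   4   3   5   5   6   6   8   0  -1  -1   0   0   0]
 [  0   1   2   5   4   3   5   7   0   0  -1   0   0   0]
 [  0   0   0   1   4   4   7   9   1   0  -1   0   0   0]
 [  0   0   0   0   1   1   5   8   1  -1   0   0  -1   0]
 [ -1   0   0   0  -1   0   1   4   0  -1  -1  -1  -1  -1]
 [  0   0   0  -1  -1  -1  -1   0   0  -1  -1   0  -1  -2]
 [  0  -1   0  -1  -1  -1  -1  -1  -2  -1  -2  -1  -1  -2]
 [  0  -1  -1  -1  -1  -1  -3  -6  -6  -4  -2  -1  -1  -1]
 [ -1  -1  -2   0  -1  -2  -8 -17 -15 -12  -4  -2  -1  -2]
 [ -1  -1  -1   0  -1  -1  -9 -16 -14  -9  -3  -1  -1  -1]
 [ -1  -1  -1  -1  -1  -1  -5  -5  -3  -2  -1  -1  -1  -1]
 [  0  -1  -1   0   0  -1  -1  -1   0  -1  -1  -1  -2  -1]
 [ -1  -1  -1   0   0  -1  -1  -1  -1   0  -1  -1  -1  -1]]
```

Emit:
{"op": "apply_moves", "data": {
  "series": [
    [0,0,0,0,0,0,0.04],
    [0,0,0,0,0,0,0.04],
    [0,0,0,0,0,0,0.04],
    [0,0,-0.03,0,0,0,0.04],
    [0,0,-0.03,0,0,0,0.04],
    [0,0,-0.02,0,0,0,0.03],
    [-0.03,0,0,0,0,0,0],
    [-0.04,0,0,0,0,0,0],
    [-0.028,0,0,0,0,0,0],
    [0,0,0,0,0,0,0],
    [0,0,0,0,0,0,0],
    [0,0,0,0,0,0,0]
  ]
}}

```text
clock: 37.45
position: [0.4734, -0.0257, 0.204]
orientation: [-3.139, 0.126, -0.002]
force: [0.8, 1.2, 0.3]
grip_width: 0.0002
finger_force: 0.0
```

```bash
python3 go.py .4717 -.0260 .149 -4.6;python3 look.py .02|grep scene; python3 tip.py 215 230 213 227|head -1
```

```text
t 37.45 pos [ 0.4734 -0.0257  0.204 ] yaw -4.59 tilt [0.001  0.0001] w 0.0002 F [0.81 1.24 0.26] ff 0.0
with final yaw: tool [-0.0016  0.0004] dz 0.055 turn 0.01
scene blue 5 [133.2 258.6] [ 0.4048 -0.2656  0.02  ]
scene blue 5 [176.8 259.4] [ 0.4861 -0.1852  0.02  ]
scene blue 9 [135. 331.] [ 0.5898 -0.3788  0.02  ]
scene red 16 [217.8 187.5] [ 0.4732 -0.0213  0.16  ]
scene red 15 [264.  189.7] [0.5615 0.0582 0.16  ]
scene green 8 [231.5 208. ] [0.4432 0.037  0.02  ]
scene green 14 [247.1 221.5] [0.5133 0.0345 0.02  ]
blue (np.float64(220.82482127145258), np.float64(225.28383910170024), np.float64(0.1250438352858509)) brass (np.float64(219.6200830406632), np.float64(218.32419914776085), np.float64(0.27240843477061366))
```

Emit:
{"op": "apply_moves", "data": {
  "series": [
    [-0.0016,0,0.015,0,0,0,0],
    [0,0,0.015,0,0,0,0],
    [0,0,0.01,0,0,0,0],
    [0,0,0.006,0,0,0,0],
    [0,0,0.005,0,0,0,0],
    [0,0,0.003,0,0,0,0],
    [0,0,0.002,0,0,0,0],
    [0,0,0,0,0,0,0],
    [0,0,0,0,0,0,0]
  ]
}}

```text
clock: 38.5
position: [0.4708, -0.0257, 0.1485]
orientation: [3.139, -0.126, 0.001]
force: [-3.0, 0.2, 7.9]
grip_width: 0.0007
finger_force: 3.9
```

Emit:
{"op": "apply_moves", "data": {
  "series": [
    [0,0,0.001,0,0,0,0],
    [0,0,0.001,0,0,0,0],
    [0,0,0,0,0,0,0]
  ]
}}

```text
clock: 38.8
position: [0.4708, -0.0257, 0.1468]
orientation: [-3.139, 0.126, -0.001]
force: [-4.0, -0.2, 10.8]
grip_width: 0.0004
finger_force: 5.6
```

Emit:
{"op": "apply_moves", "data": {
  "series": [
    [0,0,0.001,0,0,0,0],
    [0,0,0.001,0,0,0,0],
    [0,0,0,0,0,0,0]
  ]
}}

```text
clock: 39.1
position: [0.4708, -0.0257, 0.145]
orientation: [-3.139, 0.126, -0.001]
force: [-5.1, 0.2, 13.6]
grip_width: 0.001
finger_force: 7.2
```

Emit:
{"op": "apply_moves", "data": {
  "series": [
    [0,0,0.001,0,0,0,0],
    [0,0,0.0005,0,0,0,0],
    [0,0,0,0,0,0,0]
  ]
}}

```text
clock: 39.4
position: [0.4709, -0.0256, 0.1438]
orientation: [-3.139, 0.126, -0.001]
force: [-6.8, -0.5, 17.5]
grip_width: 0.0004
finger_force: 8.4
```

Emit:
{"op": "apply_moves", "data": {
  "series": [
    [0,0,0.0005,0,0,0,0],
    [0,0,0,0,0,0,0]
  ]
}}

```text
clock: 39.6
position: [0.4709, -0.0257, 0.1434]
orientation: [-3.139, 0.126, -0.001]
force: [-6.1, -0.2, 17.6]
grip_width: 0.0003
finger_force: 8.8
```

Emit:
{"op": "apply_moves", "data": {
  "series": [
    [0,0,0.0005,0,0,0,0],
    [0,0,0,0,0,0,0]
  ]
}}

```text
clock: 39.8
position: [0.4709, -0.0257, 0.143]
orientation: [-3.139, 0.126, -0.001]
force: [-6.5, 0.1, 18.4]
grip_width: 0.0004
finger_force: 9.2
```

Emit:
{"op": "apply_moves", "data": {
  "series": [
    [0,0,0.0005,0,0,0,0],
    [0,0,0,0,0,0,0]
  ]
}}

```text
clock: 40.0
position: [0.471, -0.0257, 0.1422]
orientation: [-3.139, 0.126, -0.002]
force: [-4.2, -0.5, 12.4]
grip_width: 0.0006
finger_force: 5.9
```

Emit:
{"op": "apply_moves", "data": {
  "series": [
    [0,0,0.0003,0,0,0,0],
    [0,0,0,0,0,0,0]
  ]
}}

```text
clock: 40.2
position: [0.471, -0.0256, 0.1418]
orientation: [-3.139, 0.126, -0.002]
force: [-5.6, 0.0, 13.1]
grip_width: 0.0005
finger_force: 6.6
```

It snapped again (18.4 to 12.4 N). Next I'll lift, grip the head and park it.

Emit:
{"op": "apply_moves", "data": {
  "series": [
    [0,0,-0.005,0,0,0,0],
    [0,0,-0.01,0,0,0,0],
    [0,0,-0.015,0,0,0,0],
    [0,0,-0.033,0,0,0,0],
    [0.03,0,0,0,0,0,0.04],
    [0.04,0,0,0,0,0,0.05],
    [0.03,0,0,0,0,0,0.05],
    [0,0,0.02,0,0,0,0.05],
    [0,0,0.03,0,0,0,0.05],
    [0,0,0.029,0,0,0,0.05],
    [0,0,0,0,0,0,0.05],
    [0,0,0,0,0,0,0.05]
  ]
}}

```text
clock: 41.4
position: [0.5704, -0.0336, 0.1248]
orientation: [3.139, -0.126, -0.001]
force: [-0.2, -0.6, 1.2]
grip_width: 0.0501
finger_force: 0.0
```

Emit:
{"op": "apply_moves", "data": {
  "series": [
    [0,0,0,0,0,0,0.005],
    [0,0,0,0,0,0,0.005],
    [0,0,0,0,0,0,0.005],
    [0,0,0,0,0,0,0.005],
    [0,0,0,0,0,0,0.005],
    [0,0,0,0,0,0,0.005]
  ]
}}

```text
clock: 42.0
position: [0.5705, -0.0338, 0.1249]
orientation: [3.139, -0.126, 0.001]
force: [-0.1, -0.6, 3.2]
grip_width: 0.0138
finger_force: 20.0
```

```bash
python3 go.py .5960 .2665 .121 -4.6
```

```text
t 42.0 pos [ 0.5705 -0.0338  0.1249] yaw -4.61 tilt [ 0.0006 -0.0001] w 0.0138 F [-0.07 -0.57  3.16] ff 20.0
with final yaw: tool [ 0.0013 -0.3013] dz 0.0039 turn -0.01
```

Emit:
{"op": "apply_moves", "data": {
  "series": [
    [0,-0.01,0,0,0,0,0.005],
    [0,-0.02,0,0,0,0,0.005],
    [0,-0.027,0,0,0,0,0.005],
    [0,-0.027,0,0,0,0,0.005],
    [0,-0.027,0,0,0,0,0.005],
    [0,-0.027,0,0,0,0,0.005],
    [0,-0.027,0,0,0,0,0.005],
    [0,-0.027,0,0,0,0,0.005],
    [0,-0.027,0,0,0,0,0.005],
    [0,-0.027,0,0,0,0,0.005],
    [0,-0.027,0,0,0,0,0.005],
    [0,-0.015,0,0,0,0,0.005]
  ]
}}

```text
clock: 43.2
position: [0.5948, 0.2558, 0.1249]
orientation: [-3.138, 0.124, -0.005]
force: [3.6, -3.4, 1.8]
grip_width: 0.0137
finger_force: 20.0
```

Emit:
{"op": "apply_moves", "data": {
  "series": [
    [0,-0.006,0,0,0,0,0.005],
    [0,-0.002,0,0,0,0,0.005],
    [0,0,0,0,0,0,0.005],
    [0,0,0,0,0,0,0.005]
  ],
  "grip_force": 12
}}

```text
clock: 43.6
position: [0.5953, 0.2625, 0.1249]
orientation: [-3.137, 0.126, -0.005]
force: [6.2, 2.1, -0.5]
grip_width: 0.0137
finger_force: 12.0
```

Emit:
{"op": "apply_moves", "data": {
  "series": [
    [0,-0.001,0,0,0,0,0.005],
    [0,-0.001,0,0,0,0,0.005],
    [0,-0.001,0,0,0,0,0.005],
    [0,0,0,0,0,0,0.005]
  ]
}}

```text
clock: 44.0
position: [0.5954, 0.2636, 0.1249]
orientation: [3.139, -0.128, 0.003]
force: [4.8, -1.6, 2.2]
grip_width: 0.0139
finger_force: 12.0
```

```bash
python3 go.py .5960 .2665 .121 -4.6
```

```text
t 44.0 pos [0.5954 0.2636 0.1249] yaw -4.66 tilt [ 0.0021 -0.0002] w 0.0139 F [ 4.79 -1.63  2.16] ff 12.0
with final yaw: tool [ 0.0004 -0.003 ] dz 0.0039 turn -0.06
```

Emit:
{"op": "apply_moves", "data": {
  "series": [
    [0,-0.002,0,0,0,0,0.005],
    [0,-0.001,0,0,0,0,0.005],
    [0,0,0,0,0,0,0.005],
    [0,0,0,0,0,0,0.005]
  ]
}}

```text
clock: 44.4
position: [0.5956, 0.2666, 0.1249]
orientation: [3.139, -0.128, 0.003]
force: [4.7, -2.0, 3.0]
grip_width: 0.0138
finger_force: 12.0
```

Emit:
{"op": "apply_moves", "data": {
  "series": [
    [0,-0.001,0,0,0,0,0.005],
    [0,-0.001,0,0,0,0,0.005],
    [0,0,0,0,0,0,0.005]
  ]
}}

```text
clock: 44.7
position: [0.5957, 0.267, 0.1249]
orientation: [3.137, -0.129, 0.002]
force: [2.7, -4.9, 3.9]
grip_width: 0.0137
finger_force: 12.0
```

Emit:
{"op": "apply_moves", "data": {
  "series": [
    [0,-0.001,0,0,0,0,0.005],
    [0,-0.001,0,0,0,0,0.005],
    [0,0,0,0,0,0,0.005]
  ]
}}

```text
clock: 45.0
position: [0.5957, 0.267, 0.1249]
orientation: [3.134, -0.131, 0.001]
force: [1.7, -10.6, 6.5]
grip_width: 0.0139
finger_force: 12.0
```

Head is against the stop. Release, lift and take a final look.

Emit:
{"op": "apply_moves", "data": {
  "series": [
    [0,0,0,0,0,0,0.05],
    [0,0,0,0,0,0,0.05],
    [0,0,0,0,0,0,0.05],
    [0,0,-0.03,0,0,0,0.05],
    [0,0,-0.03,0,0,0,0.05],
    [0,0,-0.03,0,0,0,0.05],
    [0,0,-0.03,0,0,0,0.05],
    [0,0,-0.03,0,0,0,0.05],
    [0,0,0,0,0,0,0.05]
  ]
}}

```text
clock: 45.9
position: [0.5962, 0.2733, 0.2792]
orientation: [-3.135, 0.124, -0.009]
force: [0.0, -0.0, 0.6]
grip_width: 0.0502
finger_force: 0.0
```

```bash
python3 look.py .02
python3 - <<'E'
import numpy as np,cv2
a=np.load("scene1.npz")['p'][125:275,185:355];b=np.load("top1.npz")['p'][190:340,190:360]
cv2.imwrite("pics/a7.png",cv2.resize(np.hstack([a,b]),None,fx=2.35,fy=2.35,interpolation=cv2.INTER_CUBIC)[:,:,::-1])
E
```

```text
scene blue 6 [238.  215.5] [0.4783 0.0312 0.02  ]
scene blue 5 [133.2 258.6] [ 0.4048 -0.2656  0.02  ]
scene blue 6 [177.  259.5] [ 0.4867 -0.185   0.02  ]
scene blue 9 [135. 331.] [ 0.5898 -0.3788  0.02  ]
scene red 62 [304.8 142.5] [0.5015 0.2695 0.16  ]
scene red 15 [264.3 189.6] [0.5619 0.0589 0.16  ]
scene green 21 [229.5 209.1] [0.4425 0.0301 0.02  ]
scene green 31 [245. 223.] [0.5133 0.0265 0.02  ]
top blue 8 [289.1 250.9] [0.4769 0.0333 0.02  ]
top blue 7 [308.7 253. ] [ 0.4726 -0.0263  0.02  ]
top blue 4 [385.5 282.5] [ 0.393  -0.2564  0.02  ]
top green 30 [290.5 239.6] [0.5116 0.0302 0.02  ]
top green 31 [287.4 264.5] [0.4354 0.0373 0.02  ]
```

View pics/a7.png

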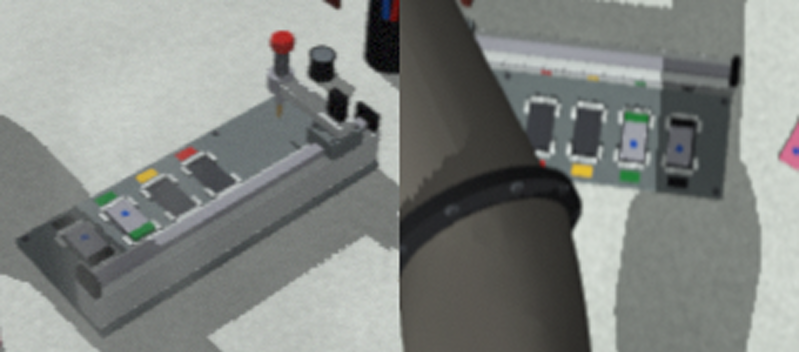

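Run:
```python
from h import *
W=cloud("top",np.load("top1.npz")['d'])
for n,c in(("green",(.4863,.0314)),("black",(.4813,-.0304))):
    for dx in(-.022,0,.022):
        m=(abs(W[...,0]-c[0]-dx)<.006)&(abs(W[...,1]-c[1])<.01); print(n,dx,m.sum(),np.median(W[m][:,2]).round(4))
from workcell import sign_off
print(sign_off())
```

```text
green -0.022 26 0.021
green 0 27 0.0203
green 0.022 28 0.0212
black -0.022 28 0.02
black 0 28 0.0211
black 0.022 20 0.022
the job is handed in; nothing more can be done
None
```

The job is handed in: the green and black coupons, the only two in today's batch, lie flat in their nests with painted ends to the rail. Both were punched in order (green, then black) with a clear spring snap each, the head is back at its park stop, and I left everything else on the desk alone; the run took about 46 s.

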